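# Clip the drawbar pins from the guarded spares box

## Robot

A 6-joint arm with a two-finger parallel gripper is mounted at the origin on the work surface. World frame = base frame: x ahead of the robot, y to its left, z up, the work surface at z = 0. Lengths are in mm, angles in rad, forces in N, time in s.
With the tool pointing down it reaches from about 425 to 950 mm from the base axis. Payload 14.7 kg.
Tool frame: the origin (TCP) lies midway between the tips of the shut fingers; the grasp point (between the pads) lies 19 mm behind it; z points along the fingers, x is the direction in which the jaws open and shut, and the axes are right-handed (so a half turn about z gives the same grasp; the last joint's range is limited). The gripper opens to 85 mm and grips with 20 to 120 N. Pads are 22 mm wide; open, the fingers measure 114 mm over their backs; the gripper's body (76 mm by 85 mm) begins 54 mm behind the grasp point. The pads swing forward as they close: fully open they stand 13 mm farther back than shut.
Start: joints at [-1.267, 0.48, 1.596, -0, 1.065, -0.047], TCP at [223.388, -610.402, 231.297] pointing down, gripper open.
Joint ranges: [-2.75, 2.75], [-0.82, 2.05], [0.23, 2.67], [-1.56, 4.7], [0.09, 2.69], [-2.92, 2.92]. Speed limits (rad/s): [1.89, 1.89, 2.39, 3.01, 3.01, 3.01].

## Interface

Orientations are given as a 3x3 rotation matrix whose columns are the frame's x, y, z axes.
In Python, from station import r gives the robot as it stands.
- The arm moves only by the tool jog_arm, never from a script. Its argument "motion" is text: rows parted by semicolons, each of 7 numbers parted by spaces: the opening, from 0 (shut) to 1 (fully open), then the shift along the world's x, y, z in m, then the turn, a rotation vector about the world's x, y, z in degrees. In form: grip tx ty tz rx ry rz; .... A call has 1 to 12 rows; each row shifts and turns the commanded pose from where the row before left it; what a row does not reach is not made up. A row lasts 1/10 s, in which the tool goes at most 50 mm and 8.59 degrees, less where a joint would pass 70% of its speed; a pose out of reach is approached as far as the arm can. A call with a gripper value outside its range is refused whole. The fingers move at their own pace and stop on an object; "force" is the grip in N (left out, the last holds). Time passes only in rows, so rows that do not move let the fingers close. It gives the time, the measured TCP pose, the force and the opening at its end, in the units of the state.
- r.read_state(): the state, without advancing time (a new reading comes with each control period).
- r.read_camera(name): name is "scene" or "top" or "wrist"; returns a dict with "pixels" (480x640x3 uint8, red, green, blue), "fov_y" (degrees; the focal length in pixels is half the picture's height over the tangent of half this angle, whatever the lens; pixels are square), "cx", "cy" (the principal point, pixels), "dist" ([k1, k2, p1, p2, k3] as OpenCV has them; the pictures are not rectified), "R" (3x3) and "t" (3): a world point X has camera coordinates R X + t. Camera axes: x right, y down, z forward; pixel columns grow to the right and rows downward; lengths in mm; the calibration is good to about 2 mm. A picture is of the moment at which its call begins. There is no depth.
- r.sign_off(): hands the job in, once; it reports no verdict.
The state is a dict: "clock": time; "joint_positions": joint angles; "joint_velocities": joint speeds; "joint_efforts": joint torques, N m; "eef_pos": TCP position; "orientation": TCP orientation; "wrist_force": force on the tool from outside, world axes, zero at the start; "torque": the same for the moment, N m; "width": finger opening in mm.
Only numpy, scipy, OpenCV 4.12 (cv2) and the standard library are available. Lean on these libraries where they do the work, as an engineer would, in place of code of your own. Each camera call takes 0.05 s, during which the arm holds its last target. There are 200 camera calls.

## Task

Raise the spares box's guard flap fully back and swing its prop stay upright to hold it, then take R-clips from the box and push one through every pin standing on the drawbar until its bow has sprung over the pin. When all pins are clipped, fold the stay back down and close the flap; any spare clip stays in the box, and the other things on the bench are left where they are.

Things in the scene. Friction and masses are not known exactly. Their poses are not given: they have to be found in the camera images.
- box: low grey sheet-steel spares box, fixed to the bench, 172 (its x) x 340 (its y) x 60 mm high, walls 6 mm; inside, a black rubber floor 20 mm above the bench. Origin: centre of its underside; its -x side is the front, facing the robot roughly; z up.
- flap (a joint): angle of the box's aluminium guard flap: 0 closed, 1.75 rad fully back on its stop (10 degrees past upright, where it stays by its weight; short of upright it falls shut). 172 mm from free front edge to rear hinge, 340 mm wide, 6 mm thick, 0.35 kg. A steel rod, 10 mm thick and 62 mm long, sticks out of its -y edge, 35 mm from the hinge.
- flap_hinge (a point): middle of the flap's hinge line, on the box's rear (+x) rim, 60 mm above the bench; the hinge line runs along the box's y.
- flap_tab (a point): point to grip on the flap's dark pull tab, which is 24 mm wide (along the box's y), 10 mm thick and projects 46 mm beyond the flap's free edge in the flap's plane; this point is 26 mm beyond that edge, 198 mm from the hinge, 3 mm above the hinge when closed. Gripped across its width from above at any flap angle, it pivots between the pads.
- stay (a joint): angle of the prop stay: 0 folded (level, pointing out along the box's -y), 1.62 rad (its stop) when set: upright, just in front of the raised flap's rod, so that the flap cannot fall shut. It turns about an axis along the box's x and stays where left (0.07 N m). Set it only with the flap fully back; fold it before closing the flap.
- stay_pivot (a point): the stay's pivot, on a bracket 45 mm outside the box's -y side, 83 mm behind the box's centre (+x), 50 mm above the bench.
- stay_grip (a point): point to grip on the stay: its black end piece, 14 mm wide (along the box's x), 12 mm thick, 32 mm long; this point is 74 mm from the pivot, the end 88 mm.
- bar: green drawbar plate lying fixed on the bench, 100 (its x) x 360 (its y) x 8 mm, with three fixed dark steel lugs (60 x 60 mm, tops 32 mm above the bench) in a row along its y at about -105, 0 and +105 mm; a pin stands in a socket in the middle of two or all of them. Origin: centre of its underside.
- pin1_hole (a point): centre of the cross hole of an upright steel pin (may be absent), on the pin's axis, 60 mm above the bench. The hole is level, 11 mm square with rounded cheeks, open at both ends, along this point's x; z is up. Pin 28 mm thick, 0.4 kg, its top 18 mm above the hole's centre, a dark line on it along x; its square foot stands in the lug's socket, 0.75 mm play; collar 38 mm wide.
- pin2_hole (a point): centre of the cross hole of an upright steel pin (may be absent), on the pin's axis, 60 mm above the bench. The hole is level, 11 mm square with rounded cheeks, open at both ends, along this point's x; z is up. Pin 28 mm thick, 0.4 kg, its top 18 mm above the hole's centre, a dark line on it along x; its square foot stands in the lug's socket, 0.75 mm play; collar 38 mm wide.
- pin3_hole (a point): centre of the cross hole of an upright steel pin (may be absent), on the pin's axis, 60 mm above the bench. The hole is level, 11 mm square with rounded cheeks, open at both ends, along this point's x; z is up. Pin 28 mm thick, 0.4 kg, its top 18 mm above the hole's centre, a dark line on it along x; its square foot stands in the lug's socket, 0.75 mm play; collar 38 mm wide.
- clip1: R-clip of 7 mm steel wire, 120 mm long, 70 g, lying flat, either face up. Origin: on the straight leg's axis, at the point on the pin's axis when home; x: along the leg to its tip (+45 mm); y: towards the bow. Tail: a hairpin of two wires at y = 0 and 18 mm in flat-sided black sleeves (8 x 8 mm, 26 mm over both) from x = -63 to -33, bend ending at -75; grip it across the sleeves.
- clip1_bow (a joint): how far that clip's springy bow is bent open, rad: 0 relaxed, 0.12 as its nose rides over a pin's widest part (about 10 N of push), near 0 once sprung over. In the clip's frame (mm) the bow runs from x -30, y 18 out to x 0, y 21.5, in to the nose at x 15, y 12, and flares out to x 26, y 20.
- clip2: R-clip of 7 mm steel wire, 120 mm long, 70 g, lying flat, either face up. Origin: on the straight leg's axis, at the point on the pin's axis when home; x: along the leg to its tip (+45 mm); y: towards the bow. Tail: a hairpin of two wires at y = 0 and 18 mm in flat-sided black sleeves (8 x 8 mm, 26 mm over both) from x = -63 to -33, bend ending at -75; grip it across the sleeves.
- clip2_bow (a joint): how far that clip's springy bow is bent open, rad: 0 relaxed, 0.12 as its nose rides over a pin's widest part (about 10 N of push), near 0 once sprung over. In the clip's frame (mm) the bow runs from x -30, y 18 out to x 0, y 21.5, in to the nose at x 15, y 12, and flares out to x 26, y 20.
- clip3: R-clip of 7 mm steel wire, 120 mm long, 70 g, lying flat, either face up. Origin: on the straight leg's axis, at the point on the pin's axis when home; x: along the leg to its tip (+45 mm); y: towards the bow. Tail: a hairpin of two wires at y = 0 and 18 mm in flat-sided black sleeves (8 x 8 mm, 26 mm over both) from x = -63 to -33, bend ending at -75; grip it across the sleeves.
- clip3_bow (a joint): how far that clip's springy bow is bent open, rad: 0 relaxed, 0.12 as its nose rides over a pin's widest part (about 10 N of push), near 0 once sprung over. In the clip's frame (mm) the bow runs from x -30, y 18 out to x 0, y 21.5, in to the nose at x 15, y 12, and flares out to x 26, y 20.
- wrench: combination wrench lying flat, 150 mm; a bystander to be left alone. Origin: under its middle.
- screwdriver: screwdriver lying flat; a bystander to be left alone. Origin: under its middle.
- old_pin: short plain steel pin with a square head, lying flat, 75 mm; a bystander to be left alone. Origin: centre of its underside.
- washer: steel washer, 44 mm across; a bystander to be left alone. Origin: centre of its underside.
- spray: white spray can, 150 mm tall; a bystander to be left alone. Origin: centre of its underside.
- grease: white jar, 80 mm tall; a bystander to be left alone. Origin: centre of its underside.
- mug: blue mug, 90 mm tall; a bystander to be left alone. Origin: centre of its underside.
Things that resemble listed ones, but are neither listed nor needed, are in the scene too. Leave any yellow look-alike of the part that bears pin1_hole alone.

How it is judged (in metres and radians):
On the way, in this order (a step that is already met when the one before it is completed fails the run):
1. the flap is fully back and the prop stay stands upright (value of joint flap above 1.6 rad and value of joint stay above 1.4 rad), for 0.2 s.
2. every pin on the bar has an R-clip home (((distance between clip1 and pin1_hole below 0.007 m and angle between the x axis of clip1 and the x axis of pin1_hole, either way round below 0.3 rad and value of joint clip1_bow below 0.05 rad) or (distance between clip2 and pin1_hole below 0.007 m and angle between the x axis of clip2 and the x axis of pin1_hole, either way round below 0.3 rad and value of joint clip2_bow below 0.05 rad) or (distance between clip3 and pin1_hole below 0.007 m and angle between the x axis of clip3 and the x axis of pin1_hole, either way round below 0.3 rad and value of joint clip3_bow below 0.05 rad)) and ((distance between clip1 and pin2_hole below 0.007 m and angle between the x axis of clip1 and the x axis of pin2_hole, either way round below 0.3 rad and value of joint clip1_bow below 0.05 rad) or (distance between clip2 and pin2_hole below 0.007 m and angle between the x axis of clip2 and the x axis of pin2_hole, either way round below 0.3 rad and value of joint clip2_bow below 0.05 rad) or (distance between clip3 and pin2_hole below 0.007 m and angle between the x axis of clip3 and the x axis of pin2_hole, either way round below 0.3 rad and value of joint clip3_bow below 0.05 rad)) and ((distance between clip1 and pin3_hole below 0.007 m and angle between the x axis of clip1 and the x axis of pin3_hole, either way round below 0.3 rad and value of joint clip1_bow below 0.05 rad) or (distance between clip2 and pin3_hole below 0.007 m and angle between the x axis of clip2 and the x axis of pin3_hole, either way round below 0.3 rad and value of joint clip2_bow below 0.05 rad) or (distance between clip3 and pin3_hole below 0.007 m and angle between the x axis of clip3 and the x axis of pin3_hole, either way round below 0.3 rad and value of joint clip3_bow below 0.05 rad)) and angle between each of pin1_hole, pin2_hole, pin3_hole's own z axis and vertical below 0.15 rad), for 0.2 s.
At the end, for the whole second after the job is handed in: Every pin has an R-clip home (clip origin within 7 mm of the hole's centre, leg within 0.3 rad of the hole, pin upright, bow sprung back below 0.05 rad); any spare clip lies in the box; flap closed (below 0.06 rad), stay folded (below 0.35 rad), clips at rest (all of step 2 and ((x of clip1 in the frame of box between -0.09 and 0.09 m and y of clip1 in the frame of box between -0.17 and 0.17 m and height (world z) of clip1 below 0.055 m) or distance between clip1 and pin1_hole below 0.007 m or distance between clip1 and pin2_hole below 0.007 m or distance between clip1 and pin3_hole below 0.007 m) and ((x of clip2 in the frame of box between -0.09 and 0.09 m and y of clip2 in the frame of box between -0.17 and 0.17 m and height (world z) of clip2 below 0.055 m) or distance between clip2 and pin1_hole below 0.007 m or distance between clip2 and pin2_hole below 0.007 m or distance between clip2 and pin3_hole below 0.007 m) and ((x of clip3 in the frame of box between -0.09 and 0.09 m and y of clip3 in the frame of box between -0.17 and 0.17 m and height (world z) of clip3 below 0.055 m) or distance between clip3 and pin1_hole below 0.007 m or distance between clip3 and pin2_hole below 0.007 m or distance between clip3 and pin3_hole below 0.007 m) and value of joint flap below 0.06 rad and value of joint stay below 0.35 rad and linear speed of each of clip1, clip2, clip3 below 0.03 m/s); the robot touches nothing.
It fails at once if one of the other things on the bench is moved more than 40 mm (distance of any of wrench, screwdriver, old_pin, washer, spray, grease, mug from where it was at the start of the episode above 0.04 m).
Of pin1, pin2, pin3 only 2 to 3 are there at a start; the rules pass over those that are not, and their reading is None.
At some moment in a run one of clip1, clip2, clip3 may be knocked a few centimetres aside while the robot is not near it.
Once in a run the grip may slacken for a moment while it holds something.
It also fails if it takes over 192 s, if anything falls off the work surface, if the arm or the gripper's body presses on something with over 40 N, if the wrist force passes 120 N, or if a joint passes its speed limit or range.

## Working session

There is one attempt and no reset: what is moved stays moved. The work goes in short steps, Python scripts to look and compute and a tool call to move; the robot and the scene stay as the last step left them, time stands still between calls to the robot, and variables do not carry over. Pictures are saved under pics/ and viewed, about 12 in all and at most 16, crops included, and the job is handed in when it is done.

Besides the shell and the picture viewer there is one more tool, called as name(argument=value, ...), one argument or row to a line, values as JSON. jog_arm: Moves the arm, as the interface text tells. Its arguments: {"type":"object","properties":{"motion":{"type":"string"},"force":{"type":"number"}},"required":["motion"]}

```bash
mkdir -p pics; ls
cat > h.py <<'E'
import numpy as np, cv2
from station import r
def cam(n,save=None):
    c=r.read_camera(n)
    f=240/np.tan(np.radians(c["fov_y"])/2)
    c["K"]=np.array([[f,0,c["cx"]],[0,f,c["cy"]],[0,0,1.]])
    c["R"]=np.array(c["R"]);c["t"]=np.array(c["t"]);c["dist"]=np.array(c["dist"],float)
    if save: cv2.imwrite(f"pics/{save}.png",c["pixels"][:,:,::-1])
    return c
def ray(c,px):
    p=cv2.undistortPoints(np.array(px,float).reshape(-1,1,2),c["K"],c["dist"]).reshape(-1,2)
    d=np.c_[p,np.ones(len(p))]@c["R"]
    return -c["R"].T@c["t"],d
def plane(c,px,z):
    o,d=ray(c,px); return o+d*((z-o[2])/d[:,2])[:,None]
def proj(c,X):
    return cv2.projectPoints(np.array(X,float).reshape(-1,3),cv2.Rodrigues(c["R"])[0],c["t"],c["K"],c["dist"])[0].reshape(-1,2)
def tri(c1,p1,c2,p2):
    o1,d1=ray(c1,[p1]);o2,d2=ray(c2,[p2]);A=np.c_[d1[0],-d2[0]]
    s=np.linalg.lstsq(A,o2-o1,rcond=None)[0];a=o1+s[0]*d1[0];b=o2+s[1]*d2[0]
    return (a+b)/2,np.linalg.norm(a-b)
E
python3 - <<'E'
from h import *
np.set_printoptions(precision=2,suppress=True)
for n in("scene","top","wrist"):
    c=cam(n,n+"0"); print(n,c["fov_y"],c["dist"],-c["R"].T@c["t"],c["R"][2])
s=r.read_state();print(s)
E
```

```text
pics
scene 55.63348604073223 [-0.  0.  0.  0.  0.] [1163.01  198.88 1035.93] [-0.52 -0.16 -0.84]
top 57.5264227169659 [0.01 0.   0.   0.   0.  ] [ 500.47   -1.95 1050.38] [ 0.03  0.01 -1.  ]
wrist 67.15138754101022 [-0.  0.  0.  0.  0.] [ 294.03 -583.58  374.22] [-0.27 -0.1  -0.96]
{'clock': 0.15, 'joint_positions': array([-1.27,  0.48,  1.6 ,  0.  ,  1.07, -0.05]), 'joint_velocities': array([ 0., -0., -0.,  0.,  0., -0.]), 'joint_efforts': array([  0.  , -95.11, -43.05,  -0.  ,   0.01,  -0.  ]), 'eef_pos': array([ 223.31, -610.1 ,  230.79]), 'orientation': array([[ 0.34, -0.94, -0.  ],
       [-0.94, -0.34,  0.  ],
       [-0.  , -0.  , -1.  ]]), 'wrist_force': array([-1.28,  0.6 , -0.78]), 'torque': array([-0.02,  0.11,  0.  ]), 'width': 85.50538735988044}
```

View pics/top0.png

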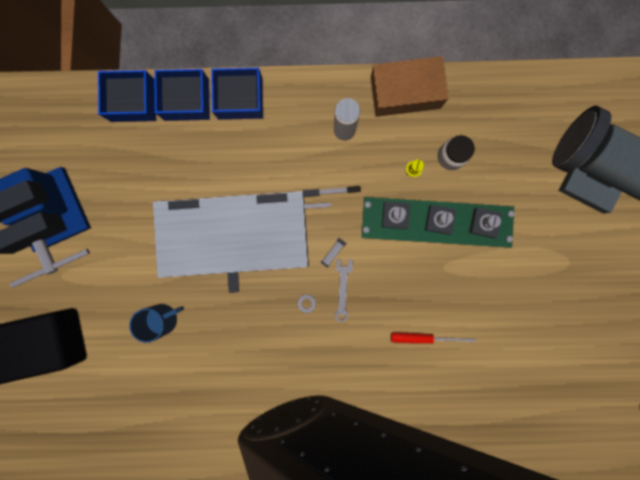

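View pics/scene0.png

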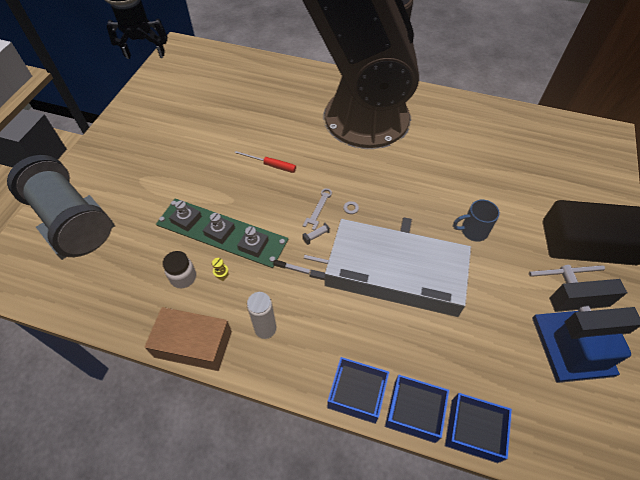

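Top view: flap at about (153,202)-(308,268) with tab at (233,283), stay end at (353,189), drawbar with three pins at (397,215), (443,219), (489,222); yellow look-alike at (415,168). The scene view agrees: pin tops at about (181,207), (215,219), (252,233).

Run:
```python
from h import *
np.set_printoptions(precision=1,suppress=True)
c=cam("top"); s=cam("scene")
im=c["pixels"];hsv=cv2.cvtColor(im,cv2.COLOR_RGB2HSV)
def big(m,box,k=1):
    z=np.zeros_like(m);x0,y0,x1,y1=box;z[y0:y1,x0:x1]=m[y0:y1,x0:x1]
    cs=cv2.findContours(z,cv2.RETR_EXTERNAL,cv2.CHAIN_APPROX_NONE)[0]
    return sorted(cs,key=cv2.contourArea)[::-1][:k]
m=((hsv[:,:,1]<45)&(hsv[:,:,2]>110)).astype(np.uint8)*255
m=cv2.morphologyEx(cv2.morphologyEx(m,cv2.MORPH_CLOSE,np.ones((25,25))),cv2.MORPH_OPEN,np.ones((9,9)))
q=big(m,(140,180,320,290))[0];b=cv2.minAreaRect(q);P=plane(c,cv2.boxPoints(b),66)
print("flap",b,"\n",P,np.linalg.norm(np.diff(P,axis=0),axis=1),P.mean(0))
g=((hsv[:,:,0]>60)&(hsv[:,:,0]<95)&(hsv[:,:,1]>90)).astype(np.uint8)*255
g=cv2.morphologyEx(g,cv2.MORPH_CLOSE,np.ones((25,25)))
q=big(g,(350,190,525,255))[0];b=cv2.minAreaRect(q);P=plane(c,cv2.boxPoints(b),8)
print("bar",b,"\n",P,np.linalg.norm(np.diff(P,axis=0),axis=1),P.mean(0))
d=(hsv[:,:,2]<75).astype(np.uint8)*255
for n,bx,z in(("tab",(222,270,246,298),63),("stayend",(340,182,366,196),50)):
    q=big(d,bx)[0];b=cv2.minAreaRect(q);P=plane(c,[b[0]],z);print(n,b,P, plane(c,cv2.boxPoints(b),z).round())
a=cv2.resize(im[190:245,365:515],None,fx=5.3,fy=5.3,interpolation=cv2.INTER_CUBIC)
e=cv2.resize(s["pixels"][190:262,150:296],None,fx=5.4,fy=5.4,interpolation=cv2.INTER_CUBIC)
h=max(a.shape[1],e.shape[1]);pad=lambda i:np.pad(i,((0,0),(0,h-i.shape[1]),(0,0)))
o=np.vstack([pad(a),pad(e)]);print(o.shape);cv2.imwrite("pics/pins.png",cv2.resize(o,None,fx=min(1,600/o.shape[0]),fy=min(1,600/o.shape[0]))[:,:,::-1])
```

```text
flap ((238.02792358398438, 233.39085388183594), (76.30558776855469, 167.57305908203125), 85.91438293457031) 
 [[627.2 391.2  66. ]
 [645.6  12.7  66. ]
 [473.5   4.3  66. ]
 [455.1 381.   66. ]] [379.  172.2 377.2] [550.4 197.3  66. ]
bar ((437.47796630859375, 221.73538208007812), (148.3372344970703, 39.08656311035156), 3.7640349864959717) 
 [[ 539.3  -87.2    8. ]
 [ 632.3  -95.6    8. ]
 [ 600.8 -446.9    8. ]
 [ 508.1 -437.7    8. ]] [ 93.5 352.7  93.1] [ 570.1 -266.9    8. ]
tab ((233.0, 282.0), (18.0, 8.0), 90.0) [[440.8 211.1  63. ]] [[461. 220.  63.]
 [461. 202.  63.]
 [420. 202.  63.]
 [421. 220.  63.]]
stayend ((353.0, 188.5), (5.0, 12.0), 90.0) [[648.1 -65.4  50. ]] [[654. -52.  50.]
 [653. -79.  50.]
 [642. -79.  50.]
 [643. -52.  50.]]
(681, 795, 3)
```

View pics/pins.png

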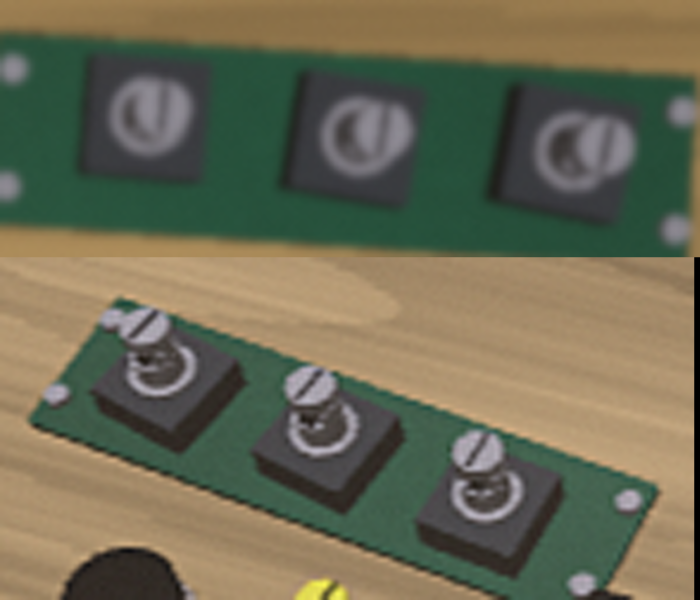

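All three pins are there, with hole lines roughly along world x. Box centre works out at about (551,217), yaw 0.049 rad, and the tab, stay and corners agree within 3 mm. I'll move over the bar first for a closer look on the way.

jog_arm(
  motion="1 0.028 0.035 0 0 0 -1.75;1 0.028 0.035 0 0 0 -1.75;1 0.028 0.035 0 0 0 -1.75;1 0.028 0.035 0 0 0 -1.75;1 0.028 0.035 0 0 0 -1.75;1 0.028 0.035 0 0 0 -1.75;1 0.028 0.035 0 0 0 -1.75;1 0.028 0.035 0 0 0 -1.75;1 0.028 0.035 0 0 0 -1.75;1 0.028 0.035 0 0 0 -1.75;1 0 0 0 0 0 0;1 0 0 0 0 0 0",
  force=40,
)

```text
clock: 1.45
eef_pos: [503.8, -259.5, 231.2]
orientation: [[0.048, -0.999, -0.0], [-0.999, -0.048, -0.0], [-0.0, 0.0, -1.0]]
wrist_force: [-0.4, -0.3, 0.6]
width: 85.4
```

Run:
```python
from h import *
np.set_printoptions(precision=2,suppress=True)
c=cam("wrist","w1"); s=r.read_state();print(s["eef_pos"],s["orientation"],-c["R"].T@c["t"])
```

```text
[ 503.27 -260.31  231.21] [[ 0.05 -1.   -0.  ]
 [-1.   -0.05 -0.  ]
 [ 0.    0.   -1.  ]] [ 578.99 -254.68  374.66]
```

View pics/w1.png

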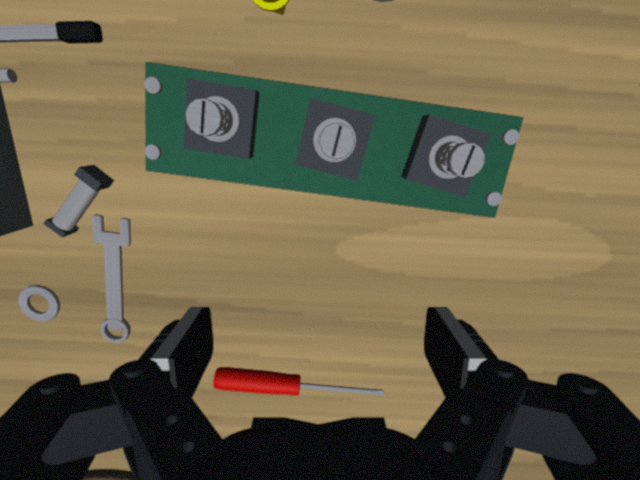

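Pin tops with their hole lines are clear at (203,118), (335,140), (467,160); stay end piece at (80,32), wrench and old pin at the left.

```bash
cat >> h.py <<'E'
def pins(c,guess,rad=22):
    g=cv2.cvtColor(c["pixels"],cv2.COLOR_RGB2GRAY);out=[]
    for (x,y) in guess:
        sub=g[y-rad:y+rad,x-rad:x+rad]
        sub=cv2.resize(sub,None,fx=4,fy=4,interpolation=cv2.INTER_CUBIC)
        m=(sub>118).astype(np.uint8)*255
        m=cv2.morphologyEx(m,cv2.MORPH_CLOSE,np.ones((23,23)))
        m=cv2.morphologyEx(m,cv2.MORPH_OPEN,np.ones((45,45)))
        q=max(cv2.findContours(m,0,1)[0],key=cv2.contourArea)
        (u,v),R=cv2.minEnclosingCircle(q);M=cv2.moments(q);u,v=M["m10"]/M["m00"],M["m01"]/M["m00"]
        k=np.zeros_like(m);cv2.circle(k,(int(u),int(v)),int(R*.75),255,-1)
        t=np.median(sub[k>0])-25;w=(sub<t)&(k>0)
        ys,xs=np.nonzero(w);X=np.c_[xs,ys]-[xs.mean(),ys.mean()]
        d=np.linalg.svd(X,full_matrices=False)[2][0]
        ctr=np.array([u,v]);toim=lambda p:(p+.5)/4-.5+[x-rad,y-rad]
        P=plane(c,[toim(ctr),toim(ctr-d*R),toim(ctr+d*R)],78)
        e=P[2]-P[1]; e=e*np.sign(e[0])
        out.append((P[0],np.degrees(np.arctan2(e[1],e[0])),np.linalg.norm(e),len(xs)))
    return out
E
python3 - <<'E'
from h import *
np.set_printoptions(precision=1,suppress=True)
c=cam("wrist")
for o in pins(c,[(203,118),(335,140),(467,160)]):print(o)
hsv=cv2.cvtColor(c["pixels"],cv2.COLOR_RGB2HSV)
d=(hsv[:,:,2]<70).astype(np.uint8)*255;z=np.zeros_like(d);z[15:50,50:112]=d[15:50,50:112]
b=cv2.minAreaRect(max(cv2.findContours(z,0,1)[0],key=cv2.contourArea));print(b,plane(c,cv2.boxPoints(b),56),plane(c,[b[0]],56))
E
```

```text
(array([ 588.2, -167.9,   78. ]), np.float64(2.0861401107655175), np.float64(38.63917713831955), 5707)
(array([ 575.6, -267.5,   78. ]), np.float64(-10.792505714439693), np.float64(36.662031836016716), 1964)
(array([ 565.9, -372.7,   78. ]), np.float64(-14.26320893947839), np.float64(35.41938838848558), 4306)
((75.0, 31.5), (21.0, 50.0), 90.0) [[652.9 -44.1  56. ]
 [654.7 -82.9  56. ]
 [640.1 -81.   56. ]
 [638.2 -41.7  56. ]] [[646.5 -62.4  56. ]]
```

jog_arm(
  motion="1 -0.0063 0.0471 -0.006 0 0 0;1 -0.0063 0.0471 -0.006 0 0 0;1 -0.0063 0.0471 -0.006 0 0 0;1 -0.0063 0.0471 -0.006 0 0 0;1 -0.0063 0.0471 -0.006 0 0 0;1 -0.0063 0.0471 -0.006 0 0 0;1 -0.0063 0.0471 -0.006 0 0 0;1 -0.0063 0.0471 -0.006 0 0 0;1 -0.0063 0.0471 -0.006 0 0 0;1 -0.0063 0.0471 -0.006 0 0 0;1 0 0 -0.02 0 0 0;1 0 0 0 0 0 0",
)

```text
clock: 2.75
eef_pos: [439.2, 210.3, 149.7]
orientation: [[0.047, -0.999, -0.003], [-0.999, -0.047, -0.001], [0.001, 0.003, -1.0]]
wrist_force: [-0.1, -1.1, 0.3]
width: 85.6
```

Run:
```python
from h import *
np.set_printoptions(precision=1,suppress=True)
c=cam("wrist","w2"); s=r.read_state();print(s["eef_pos"])
b,g,rr=[c["pixels"][:,:,i].astype(int) for i in(2,1,0)]
d=(c["pixels"].max(2)<80).astype(np.uint8)*255
print(proj(c,[[440,211,68],[465,212,68],[420,210,68]]))
```

```text
[439.8 209.6 150.7]
[[318.5 252.9]
 [318.8 215.6]
 [318.6 281.2]]
```

View pics/w2.png

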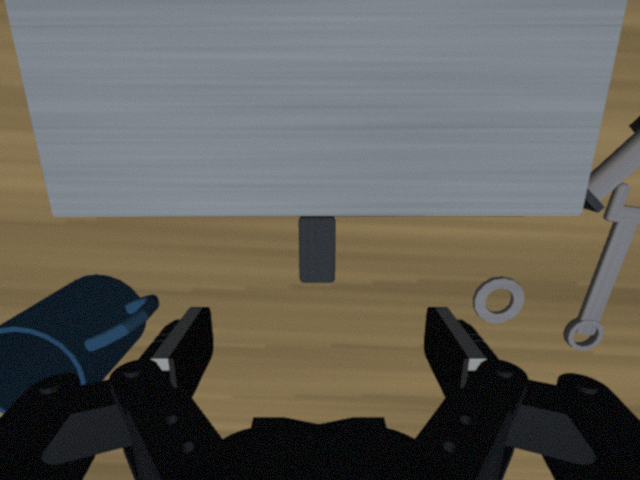

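Tab at (299-335, 216-282), centred between the fingers; flap edge level at row 216 (x≈465), so the grip point is (439,210). Descend and grip.

jog_arm(
  motion="1 0 0 -0.035 0 0 0;1 0 0 -0.035 0 0 0;1 0 0 -0.025 0 0 0;1 0 0 -0.01 0 0 0;1 0 0 0 0 0 0;0.1 0 0 0 0 0 0;0.1 0 0 0 0 0 0;0.1 0 0 0 0 0 0;0.1 0 0 0 0 0 0;0.1 0 0 0 0 0 0",
)

```text
clock: 3.8
eef_pos: [440.8, 211.2, 47.0]
orientation: [[0.045, -0.999, 0.001], [-0.999, -0.045, 0.001], [-0.001, -0.001, -1.0]]
wrist_force: [-3.0, 4.3, 12.7]
width: 23.2
```

```bash
cat > arc.py <<'E'
import numpy as np,sys
a0,a1,n,R,yaw=map(float,sys.argv[1:6]);g=sys.argv[6] if len(sys.argv)>6 else "0.1"
a=np.linspace(a0,a1,int(n)+1);p=-R*np.cos(a);z=R*np.sin(a)
q=np.round(np.c_[p*np.cos(yaw),p*np.sin(yaw),z]/1000,4)
print(";".join(f"{g} {d[0]:.4f} {d[1]:.4f} {d[2]:.4f} 0 0 0" for d in np.diff(q,axis=0)))
E
python3 arc.py 0 .84 10 198 .047; python3 arc.py .84 1.68 10 198 .047;python3 arc.py 1.68 1.77 2 198 .047
```

```text
0.1 0.0007 0.0000 0.0166 0 0 0;0.1 0.0021 0.0001 0.0165 0 0 0;0.1 0.0035 0.0002 0.0163 0 0 0;0.1 0.0048 0.0002 0.0159 0 0 0;0.1 0.0061 0.0003 0.0154 0 0 0;0.1 0.0074 0.0004 0.0149 0 0 0;0.1 0.0086 0.0004 0.0142 0 0 0;0.1 0.0098 0.0004 0.0135 0 0 0;0.1 0.0109 0.0005 0.0125 0 0 0;0.1 0.0119 0.0006 0.0116 0 0 0
0.1 0.0128 0.0006 0.0106 0 0 0;0.1 0.0137 0.0006 0.0095 0 0 0;0.1 0.0144 0.0007 0.0082 0 0 0;0.1 0.0150 0.0007 0.0071 0 0 0;0.1 0.0156 0.0008 0.0057 0 0 0;0.1 0.0160 0.0007 0.0044 0 0 0;0.1 0.0164 0.0008 0.0031 0 0 0;0.1 0.0165 0.0008 0.0017 0 0 0;0.1 0.0166 0.0007 0.0002 0 0 0;0.1 0.0166 0.0008 -0.0011 0 0 0
0.1 0.0088 0.0004 -0.0011 0 0 0;0.1 0.0087 0.0004 -0.0016 0 0 0
```

jog_arm(
  motion="0.1 0.0007 0 0.0166 0 0 0;0.1 0.0021 0.0001 0.0165 0 0 0;0.1 0.0035 0.0002 0.0163 0 0 0;0.1 0.0048 0.0002 0.0159 0 0 0;0.1 0.0061 0.0003 0.0154 0 0 0;0.1 0.0074 0.0004 0.0149 0 0 0;0.1 0.0086 0.0004 0.0142 0 0 0;0.1 0.0098 0.0004 0.0135 0 0 0;0.1 0.0109 0.0005 0.0125 0 0 0;0.1 0.0119 0.0006 0.0116 0 0 0",
)

```text
clock: 4.8
eef_pos: [506.9, 214.3, 194.3]
orientation: [[0.045, -0.999, 0.001], [-0.999, -0.045, 0.001], [-0.001, -0.001, -1.0]]
wrist_force: [7.4, 6.4, -13.7]
width: 23.0
```

jog_arm(
  motion="0.1 0.0128 0.0006 0.0106 0 0 0;0.1 0.0137 0.0006 0.0095 0 0 0;0.1 0.0144 0.0007 0.0082 0 0 0;0.1 0.0150 0.0007 0.0071 0 0 0;0.1 0.0156 0.0008 0.0057 0 0 0;0.1 0.0160 0.0007 0.0044 0 0 0;0.1 0.0164 0.0008 0.0031 0 0 0;0.1 0.0165 0.0008 0.0017 0 0 0;0.1 0.0166 0.0007 0.0002 0 0 0;0.1 0.0166 0.0008 -0.0011 0 0 0;0.1 0.0088 0.0004 -0.0011 0 0 0;0.1 0.005 0.0004 -0.0010 0 0 0",
)

```text
clock: 6.0
eef_pos: [673.5, 222.4, 240.6]
orientation: [[0.046, -0.999, -0.001], [-0.999, -0.046, 0.001], [-0.001, 0.001, -1.0]]
wrist_force: [-2.4, 4.5, 1.6]
width: 23.3
```

jog_arm(
  motion="0.1 0 0 0 0 0 0;0.1 0 0 0 0 0 0",
)

```text
clock: 6.2
eef_pos: [673.0, 222.4, 240.7]
orientation: [[0.046, -0.999, -0.001], [-0.999, -0.046, 0.001], [-0.001, 0.001, -1.0]]
wrist_force: [-0.8, 4.2, -2.8]
width: 23.5
```

Flap is fully back (tab 35 mm past the hinge). Release, rise, and check joints.

jog_arm(
  motion="0.5 0 0 0 0 0 0;0.5 0 0 0 0 0 0;0.5 0 0 0.03 0 0 0;0.5 0 0 0.03 0 0 0;0.5 0 -0.02 0.01 0 0 0;0.5 0 -0.04 0 0 0 0;0.5 0 -0.045 0 0 0 0;0.5 0 -0.045 0 0 0 0;0.5 0 -0.045 0 0 0 0",
)

```text
clock: 7.1
eef_pos: [672.9, 24.3, 310.8]
orientation: [[0.045, -0.999, -0.0], [-0.999, -0.045, -0.0], [0.0, 0.0, -1.0]]
wrist_force: [0.3, -0.2, 0.2]
width: 42.8
```

Run:
```python
from h import *
np.set_printoptions(precision=2,suppress=True)
c=cam("top","t2"); s=r.read_state();print(s["eef_pos"],s["joint_positions"])
cv2.imwrite("pics/t2c.png",cv2.resize(c["pixels"][150:310,140:380],None,fx=3.3,fy=3.3,interpolation=cv2.INTER_CUBIC)[:,:,::-1])
```

```text
[672.93  17.56 310.83] [-0.02  0.45  1.44 -0.    1.25  1.51]
```

View pics/t2c.png

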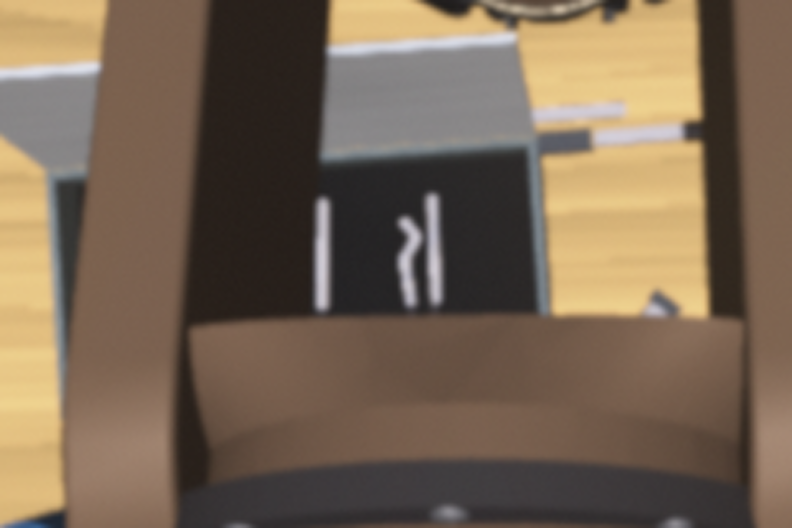

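Clips visible in the box with legs pointing to the rear (tails toward the front), at crop (320,255), (435,250) and a bow at (410,260). Now to the stay: rotate the jaws along the box x.

jog_arm(
  motion="0.5 -0.008 -0.03 0 0 0 8.2;0.5 -0.008 -0.03 0 0 0 8.2;0.5 -0.009 -0.026 0 0 0 8.2;0.5 0 0 -0.02 0 0 8.2;0.5 0 0 -0.02 0 0 8.2;0.5 0 0 -0.02 0 0 8.2;0.5 0 0 -0.02 0 0 8.2;0.5 0 0 -0.02 0 0 8.2;0.5 0 0 -0.02 0 0 8.2;0.5 0 0 -0.02 0 0 8.2;0.5 0 0 -0.02 0 0 8;0.5 0 0 0 0 0 0",
)

```text
clock: 8.35
eef_pos: [646.5, -59.7, 148.3]
orientation: [[0.999, 0.048, -0.005], [0.048, -0.999, 0.0], [-0.004, -0.001, -1.0]]
wrist_force: [-0.1, -0.4, 0.2]
width: 42.7
```

Run:
```python
from h import *
np.set_printoptions(precision=2,suppress=True)
c=cam("wrist","w3"); s=r.read_state();print(s["eef_pos"],s["orientation"][:,0],s["joint_positions"])
print(proj(c,[[647.5,-68,56],[648,-82,56],[644.5,5.6,56]]))
```

```text
[647.42 -59.74 149.98] [ 1.    0.04 -0.  ] [-0.14  0.57  1.67 -0.    0.91 -0.18]
[[317.76 260.62]
 [317.52 279.45]
 [318.59 150.62]]
```

View pics/w3.png

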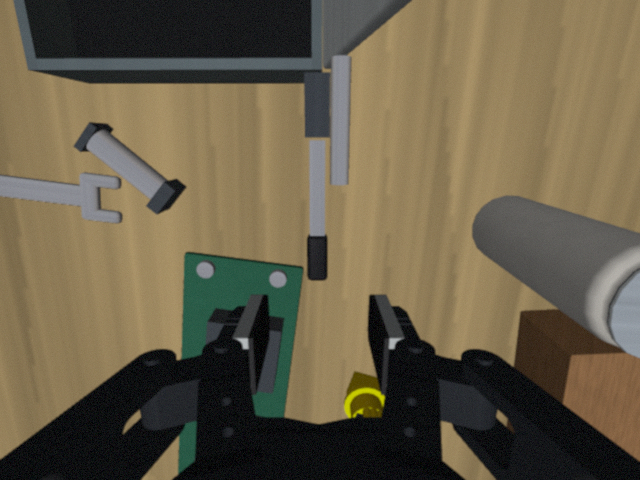

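End piece at (317,235-280); predicted end (317.5,279.5) matches. Descend and grip at the end piece.

jog_arm(
  motion="0.5 0 -0.009 -0.035 0 0 0;0.5 0 0 -0.035 0 0 0;0.5 0 0 -0.03 0 0 0;0.5 0 0 -0.019 0 0 0;0.5 0 0 0 0 0 0;0 0 0 0 0 0 0;0 0 0 0 0 0 0;0 0 0 0 0 0 0;0 0 0 0 0 0 0",
)

```text
clock: 9.3
eef_pos: [646.1, -68.8, 33.0]
orientation: [[0.999, 0.044, -0.004], [0.044, -0.999, -0.0], [-0.004, 0.0, -1.0]]
wrist_force: [-15.3, -6.1, 1.7]
width: 13.5
```

```bash
cat > stay.py <<'E'
import numpy as np,sys
# stay arc: angle a0->a1, tilt t0->t1 deg (about box x), n rows
a0,a1,t0,t1,n,R=map(float,sys.argv[1:7]);g=sys.argv[7];yaw=.047
n=int(n);a=np.linspace(a0,a1,n+1);t=np.linspace(t0,t1,n+1);tr=np.radians(t)
y=-R*np.cos(a)+19*np.sin(tr);z=R*np.sin(a)-19*np.cos(tr)
q=np.round(np.c_[-np.sin(yaw)*y,np.cos(yaw)*y,z]/1000,4);dt=(t1-t0)/n
for d in np.diff(q,axis=0): print(f"{g} {d[0]:.4f} {d[1]:.4f} {d[2]:.4f} {dt*np.cos(yaw):.2f} {dt*np.sin(yaw):.2f} 0",end=";")
print()
E
python3 stay.py 0 .85 0 30 10 75 0;python3 stay.py .85 1.65 30 40 10 75 0
```

```text
0 0.0000 0.0012 0.0064 3.00 0.14 0;0 -0.0001 0.0018 0.0064 3.00 0.14 0;0 -0.0001 0.0024 0.0064 3.00 0.14 0;0 -0.0002 0.0028 0.0062 3.00 0.14 0;0 -0.0001 0.0034 0.0062 3.00 0.14 0;0 -0.0002 0.0038 0.0059 3.00 0.14 0;0 -0.0002 0.0043 0.0058 3.00 0.14 0;0 -0.0002 0.0047 0.0055 3.00 0.14 0;0 -0.0003 0.0051 0.0052 3.00 0.14 0;0 -0.0002 0.0054 0.0049 3.00 0.14 0;
0 -0.0003 0.0050 0.0039 1.00 0.05 0;0 -0.0002 0.0052 0.0036 1.00 0.05 0;0 -0.0003 0.0055 0.0032 1.00 0.05 0;0 -0.0002 0.0057 0.0027 1.00 0.05 0;0 -0.0003 0.0059 0.0023 1.00 0.05 0;0 -0.0003 0.0060 0.0019 1.00 0.05 0;0 -0.0003 0.0061 0.0014 1.00 0.05 0;0 -0.0003 0.0062 0.0009 1.00 0.05 0;0 -0.0003 0.0063 0.0004 1.00 0.05 0;0 -0.0003 0.0062 0.0000 1.00 0.05 0;
```

jog_arm(
  motion="0 -0.0013 0.0012 0.0064 3.00 0.14 0;0 -0.0001 0.0018 0.0064 3.00 0.14 0;0 -0.0001 0.0024 0.0064 3.00 0.14 0;0 -0.0002 0.0028 0.0062 3.00 0.14 0;0 -0.0001 0.0034 0.0062 3.00 0.14 0;0 -0.0002 0.0038 0.0059 3.00 0.14 0;0 -0.0002 0.0043 0.0058 3.00 0.14 0;0 -0.0002 0.0047 0.0055 3.00 0.14 0;0 -0.0003 0.0051 0.0052 3.00 0.14 0;0 -0.0002 0.0054 0.0049 3.00 0.14 0",
)

```text
clock: 10.3
eef_pos: [644.4, -33.5, 92.1]
orientation: [[0.999, 0.039, -0.025], [0.047, -0.864, 0.501], [-0.002, -0.502, -0.865]]
wrist_force: [-11.4, -2.0, -7.5]
width: 13.4
```

jog_arm(
  motion="0 -0.0003 0.0050 0.0039 1.00 0.05 0;0 -0.0002 0.0052 0.0036 1.00 0.05 0;0 -0.0003 0.0055 0.0032 1.00 0.05 0;0 -0.0002 0.0057 0.0027 1.00 0.05 0;0 -0.0003 0.0059 0.0023 1.00 0.05 0;0 -0.0003 0.0060 0.0019 1.00 0.05 0;0 -0.0003 0.0061 0.0014 1.00 0.05 0;0 -0.0003 0.0062 0.0009 1.00 0.05 0;0 -0.0003 0.0063 0.0004 1.00 0.05 0;0 -0.0003 0.0062 0.0000 1.00 0.05 0;0 0 0 0 0 0 0",
)

```text
clock: 11.4
eef_pos: [641.7, 25.0, 113.0]
orientation: [[0.999, 0.034, -0.032], [0.047, -0.764, 0.644], [-0.002, -0.644, -0.765]]
wrist_force: [-13.5, -2.6, 5.5]
width: 13.0
```

jog_arm(
  motion="0.35 0 0 0 0 0 0;0.35 0 0 0 0 0 0;0.35 0 -0.013 0.015 0 0 0;0.35 0 -0.02 0.024 0 0 0;0.35 0 -0.025 0.03 -4 0 0;0.35 0 -0.015 0.035 -6 0 -8;0.5 -0.02 0 0.03 -6 0 -8;0.6 -0.02 0 0.02 -8 0 0;0.6 -0.02 0 0 -8 0 0;0.6 -0.02 0 0 -8 0 0;0.6 0 0 0 0 0 0",
)

```text
clock: 12.5
eef_pos: [561.3, -46.2, 267.5]
orientation: [[0.981, -0.167, 0.095], [-0.169, -0.985, 0.017], [0.091, -0.033, -0.995]]
wrist_force: [-0.2, 0.0, 0.3]
width: 51.4
```

Run:
```python
from h import *
np.set_printoptions(precision=2,suppress=True)
c=cam("scene","s3"); s=r.read_state();print(s["eef_pos"],s["orientation"],s["joint_positions"])
cv2.imwrite("pics/s3c.png",cv2.resize(c["pixels"][130:330,230:510],None,fx=2.8,fy=2.8,interpolation=cv2.INTER_CUBIC)[:,:,::-1])
```

```text
[562.6  -46.23 267.08] [[ 0.98 -0.17  0.09]
 [-0.17 -0.99  0.02]
 [ 0.09 -0.04 -1.  ]] [-0.16  0.28  1.83  0.05  0.95 -0.02]
```

View pics/s3c.png

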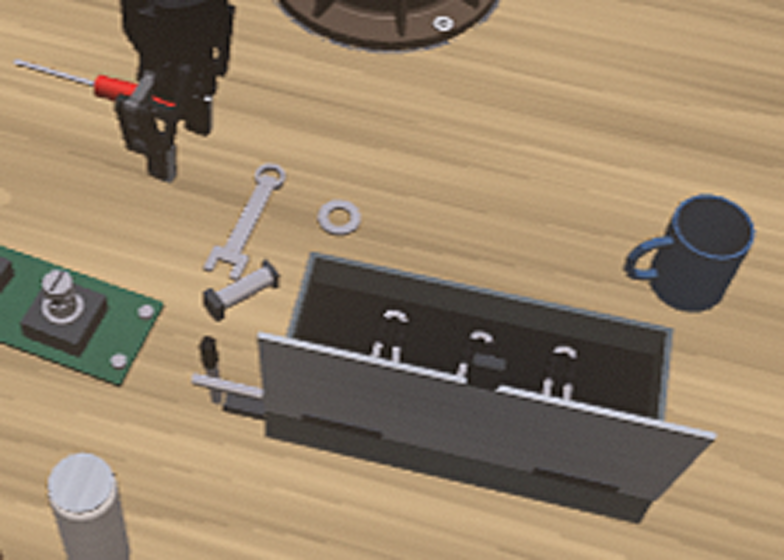

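Stay stands upright in front of the rod (black end at (208,352)); three clip tail bends near the front wall at (395,315), (480,335), (565,350). Level the tool and go over the box.

jog_arm(
  motion="0.6 -0.02 0.01 0 -1 5.4 0;0.6 -0.02 0.03 0 0 0 -7.75;0.6 -0.02 0.032 0 0 0 -7.75;0.6 -0.02 0.032 0 0 0 -7.75;0.6 0 0.032 0 0 0 -7.75;0.6 0 0.032 0 0 0 -7.75;0.6 0 0.032 0 0 0 -7.75;0.6 0 0.032 0 0 0 -7.75;0.6 0 0.032 0 0 0 -7.75;0.6 0 0.031 0 0 0 -7.75;0.6 0 0 -0.01 0 0 -7.75;0.6 0 0 0 0 0 0",
)

```text
clock: 13.75
eef_pos: [483.1, 247.2, 254.2]
orientation: [[0.042, -0.999, 0.002], [-0.999, -0.042, 0.005], [-0.004, -0.002, -1.0]]
wrist_force: [0.1, -0.8, -0.7]
width: 51.2
```

Run:
```python
from h import *
np.set_printoptions(precision=3,suppress=True)
c=cam("wrist","w4"); s=r.read_state();print(s["eef_pos"],s["orientation"],s["joint_positions"])
im=np.clip(c["pixels"].astype(float)*1.0,0,255)
im=(255*(im/255)**.6).astype(np.uint8)
cv2.imwrite("pics/w4g.png",im[:,:,::-1])
```

```text
[483.181 246.597 254.69 ] [[ 0.047 -0.999  0.002]
 [-0.999 -0.047  0.004]
 [-0.004 -0.002 -1.   ]] [0.414 0.303 1.819 0.004 1.016 1.936]
```

View pics/w4g.png

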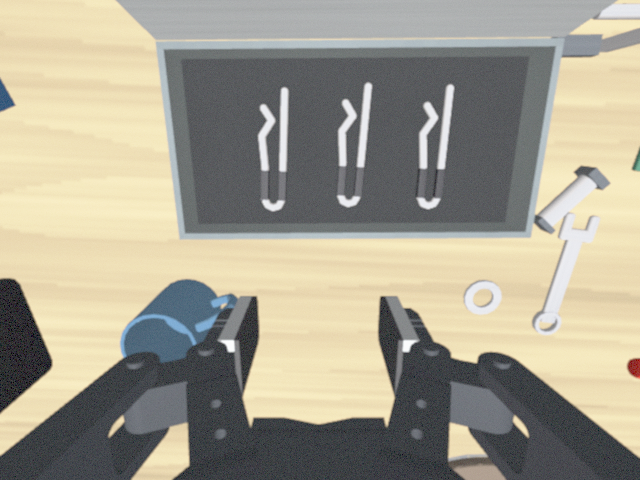

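All three clips lie alike: straight leg on the right (tips at (285,90), (368,86), (450,88)), bow on the left, sleeves at rows 167-198, bends at row ~208. Measuring.

```bash
cat >> h.py <<'E'
def clips(c,roi,z=24.,thr=110):
    """clips lying flat, tail toward -x: leg from its bright wire; returns origin, leg yaw deg, grip point"""
    g=cv2.cvtColor(c["pixels"],cv2.COLOR_RGB2GRAY);x0,y0,x1,y1=roi
    m=np.zeros_like(g);m[y0:y1,x0:x1]=(g[y0:y1,x0:x1]>thr)*255
    n,l,st,ce=cv2.connectedComponentsWithStats(m);out=[]
    for i in range(1,n):
        if st[i,4]<60: continue
        ys,xs=np.nonzero(l==i);P=plane(c,np.c_[xs,ys],z)[:,:2]
        mu=P.mean(0);d=np.linalg.svd(P-mu,full_matrices=False)[2][0];d*=np.sign(d[0]+1e-9)
        s=(P-mu)@d;w=(P-mu)@np.array([-d[1],d[0]])
        out.append((mu,np.degrees(np.arctan2(d[1],d[0])),s.min(),s.max(),np.ptp(w),st[i,4],mu+d*s.max(),mu+d*s.min()))
    return out
E
python3 - <<'E'
from h import *
np.set_printoptions(precision=1,suppress=True)
c=cam("wrist")
for o in clips(c,(185,60,525,222)):print(*o)
s=r.read_state();print(s["eef_pos"])
E
```

```text
[569.5 207.9] -1.292090828553562 -41.04133214262387 38.659154186524916 7.667632679655448 660 [608.2 207. ] [528.5 208.8]
[571.5 128. ] 1.3988422164112106 -40.290713591668535 38.56749208369564 7.845973843554937 664 [610. 129.] [531.2 127.1]
[562.1 287. ] -0.38926631329176503 -40.56556141903108 38.794480843338576 7.728061167724314 646 [600.9 286.7] [521.5 287.3]
[562.5 226.2] -4.628012449478479 -33.143387310874594 30.297345609727625 15.020830543730067 564 [592.7 223.8] [529.5 228.9]
[563.8 146. ] -1.8575410664977536 -33.47206424142709 30.06357950835918 16.13644701869971 556 [593.8 145. ] [530.3 147.1]
[554.9 305.2] -3.9673222655258598 -33.35089851505922 29.662622582004627 14.902568130241317 551 [584.5 303.1] [521.7 307.5]
[494.5 218.5] 89.06093930577615 -11.861908307282519 12.184076019312847 12.27011571471046 188 [494.7 230.7] [494.3 206.7]
[486.7 296.8] 89.53327513158868 -11.252740527950394 11.75907242868811 11.474326172696564 181 [486.8 308.6] [486.7 285.5]
[495.9 135.2] -88.28649949124922 -11.978247288166154 12.057193707008672 11.830009034952514 190 [496.2 123.1] [495.5 147.1]
[483.3 246.3 255.1]
```

jog_arm(
  motion="0.6 0.011 -0.037 -0.03 0 0 -1.3;0.6 0.011 -0.037 -0.04 0 0 0;0.6 0.0117 -0.0368 -0.04 0 0 0;0.6 0 0 -0.04 0 0 0;0.6 0 0 -0.03 0 0 0;0.6 0 0 0 0 0 0;0.6 0 0 0 0 0 0",
)

```text
clock: 14.55
eef_pos: [514.8, 142.8, 83.9]
orientation: [[0.023, -1.0, 0.004], [-1.0, -0.023, 0.003], [-0.003, -0.004, -1.0]]
wrist_force: [0.4, -0.3, -0.1]
width: 50.9
```

Run:
```python
from h import *
np.set_printoptions(precision=2,suppress=True)
c=cam("wrist","w5");s=r.read_state();print(s["eef_pos"],s["orientation"])
g=cv2.cvtColor(c["pixels"],cv2.COLOR_RGB2GRAY)
for o in clips(c,(230,30,420,290)):print(*o)
```

```text
[515.34 143.18  84.67] [[ 0.02 -1.    0.01]
 [-1.   -0.02  0.  ]
 [-0.   -0.01 -1.  ]]
[571.82 128.57] 1.2504926065484576 -42.1506999485777 38.10425884634858 7.458051900116212 1950 [609.92 129.4 ] [529.68 127.65]
[563.91 146.57] -2.0166302022081135 -34.6371859362425 29.540379265679075 15.801254735541429 1636 [593.43 145.53] [529.29 147.79]
```

jog_arm(
  motion="0.6 0.0015 -0.007 -0.03 -0.3 0 0;0.6 0 0 -0.02 0 0 0;0.6 0 0 -0.01 0 0 0;0.6 0 0 -0.002 0 0 0;0.6 0 0 0 0 0 0;0.6 0 0 0 0 0 0",
)

```text
clock: 15.2
eef_pos: [516.6, 136.6, 22.4]
orientation: [[0.023, -1.0, 0.006], [-1.0, -0.023, -0.002], [0.002, -0.006, -1.0]]
wrist_force: [-0.1, -0.1, 0.2]
width: 51.2
```

jog_arm(
  motion="0.15 0 0 0 0 0 0;0.15 0 0 0 0 0 0;0.15 0 0 0 0 0 0;0.15 0 0 0 0 0 0;0.15 0 0 0 0 0 0;0.15 0 0 0.005 0 0 0;0.15 0 0 0.03 0 0 0;0.15 0 0 0.04 0 0 0;0.15 0 0 0.04 0 0 0;0.15 0 0 0 0 0 0",
  force=90,
)

```text
clock: 16.2
eef_pos: [518.5, 136.9, 141.2]
orientation: [[0.022, -1.0, 0.012], [-1.0, -0.022, -0.001], [0.001, -0.012, -1.0]]
wrist_force: [0.2, -0.1, -1.3]
width: 22.6
```

Run:
```python
from h import *
np.set_printoptions(precision=2,suppress=True)
c=cam("wrist","w6");s=r.read_state();print(s["eef_pos"],s["orientation"],s["joint_positions"],s["width"])
for o in clips(c,(200,30,460,330),z=s["eef_pos"][2]+2,thr=130):print(*o)
```

```text
[517.42 136.68 138.96] [[ 0.02 -1.    0.01]
 [-1.   -0.02 -0.  ]
 [ 0.   -0.01 -1.  ]] [ 0.2   0.44  1.96 -0.    0.74  1.76] 22.674376994629007
[624.29 138.16] -87.92242767849783 -45.31443040924695 48.712022685686264 11.400425049112956 8413 [626.05  89.48] [622.65 183.45]
[574.7  129.49] 0.6975092035769148 -43.65438481418699 37.81034709996594 7.188011116014328 3627 [612.51 129.95] [531.05 128.96]
[579.63 177.84] -1.4624334204621885 -22.7292962901579 21.077944165014788 4.095914270611151 1176 [600.7 177.3] [556.91 178.42]
[566.36 147.88] -2.6436553530922096 -35.32732728298901 29.453443633388773 15.88814072756811 3029 [595.78 146.52] [531.07 149.5 ]
[532.9   85.59] -8.675488164156766 -24.616186233378652 60.08800232654348 34.26585989799633 2350 [592.3   76.53] [508.57  89.3 ]
[583.8 184.5] -5.563536732085174 -5.309615430732527 4.97072494908717 3.2311026416731092 139 [588.75 184.02] [578.52 185.01]
[537.62 183.48] -85.9657142045732 -5.312800517370171 6.110954219400078 6.580752763950492 275 [538.05 177.39] [537.25 188.78]
[513.09 137.85] -87.21459295055939 -5.109797510373113 4.803611083619145 5.475961285992213 248 [513.33 133.05] [512.84 142.95]
[511.78 179.15] -87.68748485872364 -11.539668411761943 11.942084449386938 4.49360000376303 468 [512.27 167.22] [511.32 190.68]
```

View pics/w6.png

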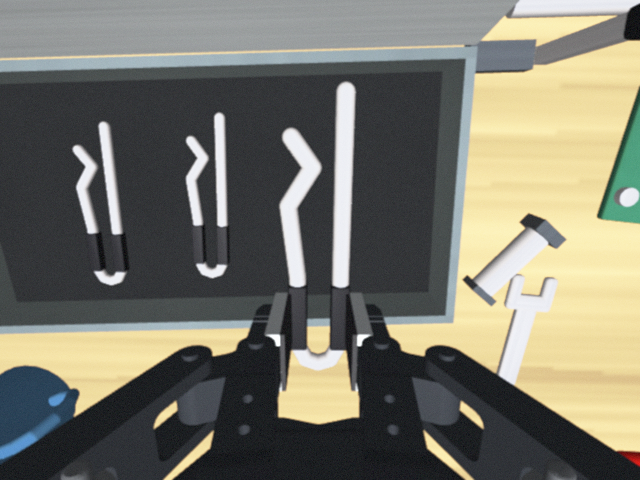

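Clip C is held squarely across its sleeves, leg tip at (346,88), bow at left; the other two lie in place. Measured leg offset (-8.4 mm) agrees with the nominal -9. Carrying to pin 1.

jog_arm(
  motion="0.15 -0.02 -0.03 0.003 0 0.7 0;0.15 -0.02 -0.04 0 0 0 0;0.15 -0.008 -0.04 0 0 0 0;0.15 0 -0.04 0 0 0 0;0.15 0 -0.04 0 0 0 0;0.15 0 -0.04 0 0 0 0;0.15 0 -0.04 0 0 0 0;0.15 0 -0.027 0 0 0 0;0.15 0 0 0 0 0 0;0.15 0 0 0 0 0 0",
)

```text
clock: 17.25
eef_pos: [467.0, -160.9, 138.3]
orientation: [[0.02, -1.0, -0.009], [-1.0, -0.02, -0.001], [0.001, 0.01, -1.0]]
wrist_force: [-0.2, 0.1, -0.4]
width: 22.5
```

Run:
```python
from h import *
np.set_printoptions(precision=2,suppress=True)
c=cam("wrist","w7");s=r.read_state();print(s["eef_pos"],s["orientation"],s["width"])
p=proj(c,[[588,-168,78]])[0];print(p)
for o in clips(c,(300,30,400,330),z=s["eef_pos"][2]+2,thr=170):print(*o)
```

```text
[ 467.03 -160.18  138.49] [[ 0.02 -1.   -0.01]
 [-1.   -0.02 -0.  ]
 [ 0.    0.01 -1.  ]] 22.539095590268474
[339.51  37.98]
```

View pics/w7.png

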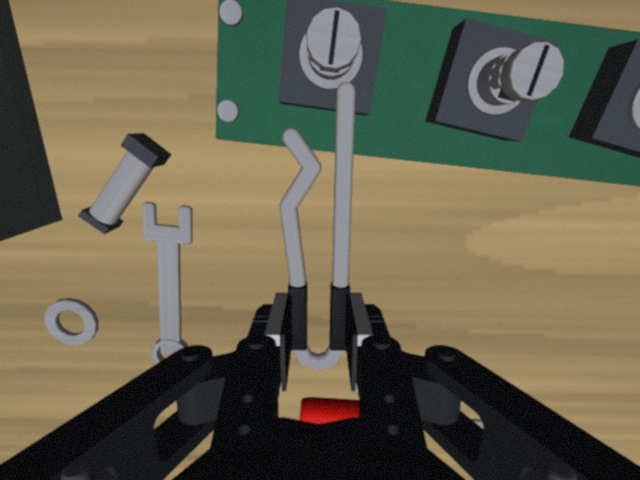

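Pin 1 top at (334,36) with slot from about (337,10) to (331,60); pin 2 top at (536,69), slot (544,46)-(530,93). Clip unchanged in the grip.

Run:
```python
from h import *
np.set_printoptions(precision=2,suppress=True)
c=cam("wrist");s=r.read_state();print(s["eef_pos"],s["orientation"][:,1:].round(3).tolist())
g=cv2.cvtColor(c["pixels"],cv2.COLOR_RGB2GRAY)
k=cv2.medianBlur(g,3)
for (x,y,R) in((334,36,27),(536,69,27)):
    cs=cv2.HoughCircles(np.ascontiguousarray(k[max(0,y-34):y+34,x-40:x+40]),cv2.HOUGH_GRADIENT,1,100,param1=80,param2=12,minRadius=22,maxRadius=30)
    u,v,R=cs[0,0];u+=x-40;v+=max(0,y-34)
    P=plane(c,[[u,v]],78)[0]
    yy,xx=np.mgrid[:480,:640];w=((xx-u)**2+(yy-v)**2<(.8*R)**2)
    t=np.median(g[w])-40;ys,xs=np.nonzero(w&(g<t));L=plane(c,np.c_[xs,ys],78)[:,:2]
    d=np.linalg.svd(L-L.mean(0),full_matrices=False)[2];e=d[0]*np.sign(d[0][0])
    print((u,v,R),P,"diam",2*R/c["K"][0,0]*(s["eef_pos"][2]+143-78),"slot",L.mean(0),np.degrees(np.arctan2(e[1],e[0])),len(xs))
z=s["eef_pos"][2]+2
# leg edges by row -> centre line
rows=[100,140,180,220,260];pts=[]
for y in rows:
    seg=g[y,325:365].astype(int);th=(seg.max()+seg.min())/2;i=np.nonzero(seg>th)[0]
    pts.append([325+i.mean(),y])
print(np.array(pts).round(1).tolist());L=plane(c,pts,z);print(L[:,:2]);d=L[0]-L[-1];print("leg yaw",np.degrees(np.arctan2(d[1],d[0])));print("tip",plane(c,[[346,83]],z))
```

```text
[ 467.22 -159.87  138.65] [[-1.0, -0.009], [-0.022, -0.002], [0.009, -1.0]]
(np.float32(334.5), np.float32(36.5), np.float32(27.2)) [ 588.73 -164.71   78.  ] diam 30.64061595719356 slot [ 588.69 -164.97] -5.953824485177086 220
(np.float32(534.5), np.float32(71.5), np.float32(27.1)) [ 575.1  -267.88   78.  ] diam 30.527966207258206 slot [ 574.5  -269.81] -11.24980197347155 213
[[345.5, 100.0], [344.5, 140.0], [344.9, 180.0], [345.3, 220.0], [344.9, 260.0]]
[[ 554.47 -167.09]
 [ 540.54 -167.33]
 [ 525.71 -168.14]
 [ 509.88 -169.  ]
 [ 492.92 -169.59]]
leg yaw 2.333273991755124
tip [[ 560.14 -167.01  140.65]]
```

jog_arm(
  motion="0.15 0.002 0.008 -0.01 0 -0.5 -3.65;0.15 0.002 0.008 -0.01 0 0 -3.65;0.15 0 0 0 0 0 0;0.15 0 0 0 0 0 0;0.15 0 0 0 0 0 0",
)

```text
clock: 17.85
eef_pos: [472.0, -144.5, 119.6]
orientation: [[-0.103, -0.995, 0.001], [-0.995, 0.103, -0.002], [0.002, -0.001, -1.0]]
wrist_force: [-0.7, 0.3, -0.7]
width: 22.9
```

```bash
cat >> h.py <<'E'
def align(pin,guess_leg_col=345,rows=(100,140,180,220,260),tiprow=83):
    """measure pin top (hint world xy) and held leg in one wrist picture; report the offsets"""
    c=cam("wrist");s=r.read_state();g=cv2.cvtColor(c["pixels"],cv2.COLOR_RGB2GRAY);k=cv2.medianBlur(g,3)
    T=np.array(s["eef_pos"]);O=np.array(s["orientation"])
    x,y=proj(c,[[pin[0],pin[1],78]])[0].astype(int)
    H=np.linalg.norm(-c["R"].T@c["t"]-[pin[0],pin[1],78]);R0=14*c["K"][0,0]/H
    a,b=max(0,y-45),max(0,x-45)
    cs=cv2.HoughCircles(np.ascontiguousarray(k[a:y+45,b:x+45]),cv2.HOUGH_GRADIENT,1,100,param1=80,param2=10,minRadius=int(R0*.9),maxRadius=int(R0*1.2)+1)
    P=None
    if cs is not None:
        u,v,R=cs[0,0];u+=b;v+=a;P=plane(c,[[u,v]],78)[0][:2]
        yy,xx=np.mgrid[:480,:640];w=((xx-u)**2+(yy-v)**2<(.8*R)**2)
        t=np.median(g[w])-40;ys,xs=np.nonzero(w&(g<t));e=np.array([np.nan]*2)
        if len(xs)>30:
            L=plane(c,np.c_[xs,ys],78)[:,:2];e=np.linalg.svd(L-L.mean(0),full_matrices=False)[2][0];e=e*np.sign(e[0])
        print("pin",P,"px",(u,v,R),"R0",R0,"slot ang",np.degrees(np.arctan2(e[1],e[0])),len(xs))
    pts=[]
    for yv in rows:
        lo=guess_leg_col-20;seg=g[yv,lo:lo+40].astype(int);i=np.nonzero(seg>(seg.max()+seg.min())/2)[0];pts.append([lo+i.mean(),yv])
    pts=np.array(pts);L=plane(c,pts,T[2]+2)[:,:2];d=L[0]-L[-1];d/=np.linalg.norm(d)
    f=-O[:2,1];n=np.array([-f[1],f[0]])
    print("TCP",T,"tool leg ang",np.degrees(np.arctan2(f[1],f[0])),"tool z",O[:,2],"width",s["width"])
    print("leg cols",pts[:,0],"ang",np.degrees(np.arctan2(d[1],d[0])),"lateral vs TCP",(L-T[:2])@n)
    print("tip",plane(c,[[guess_leg_col+1,tiprow]],T[2]+2)[0])
    if P is not None: print("pin in tool frame: fwd %.1f lat %.1f"%((P-T[:2])@f,(P-T[:2])@n))
    return c
E
python3 - <<'E'
from h import *
np.set_printoptions(precision=2,suppress=True)
align((588.7,-165))
E
```

```text
pin [ 587.7  -165.13] px (np.float64(339.5), np.float32(38.5), np.float32(31.4)) R0 26.58049698839644 slot ang -6.705493657101783 287
TCP [ 472.06 -144.74  119.66] tool leg ang -5.937672360182606 tool z [ 0. -0. -1.] width 22.814319579522163
leg cols [345.5  344.5  344.91 344.94 345.26] ang -4.728781099639457 lateral vs TCP [-8.45 -8.39 -8.88 -9.24 -9.75]
tip [ 563.54 -162.8   121.66]
pin in tool frame: fwd 117.1 lat -8.3
```

Pin and leg lines agree within about 0.3 mm laterally. Descend and begin insertion along (0.994,-0.105).

jog_arm(
  motion="0.15 0 0 -0.03 0 0 0;0.15 0 0 -0.025 0 0 0;0.15 0 0 -0.0062 0 0 0;0.15 0 0 0 0 0 0;0.15 0 0 0 0 0 0;0.15 0.006 -0.0006 0 0 0 0;0.15 0.004 -0.0004 0 0 0 0;0.15 0.004 -0.0004 0 0 0 0;0.15 0.004 -0.0004 0 0 0 0;0.15 0.004 -0.0004 0 0 0 0;0.15 0 0 0 0 0 0",
)

```text
clock: 19.0
eef_pos: [494.5, -147.0, 58.1]
orientation: [[-0.105, -0.994, 0.001], [-0.994, 0.105, -0.002], [0.002, -0.001, -1.0]]
wrist_force: [-0.9, 0.1, -1.2]
width: 22.3
```

jog_arm(
  motion="0.15 0.005 -0.0005 0 0 0 0;0.15 0.005 -0.0005 0 0 0 0;0.15 0.005 -0.0005 0 0 0 0;0.15 0.005 -0.0005 0 0 0 0;0.15 0 0 0 0 0 0",
)

```text
clock: 19.5
eef_pos: [514.6, -149.0, 58.0]
orientation: [[-0.105, -0.994, 0.001], [-0.994, 0.105, -0.002], [0.002, -0.001, -1.0]]
wrist_force: [-1.4, 0.4, -1.3]
width: 22.4
```

Run:
```python
from h import *
np.set_printoptions(precision=2,suppress=True)
c=cam("wrist","w8");s=r.read_state();print(s["eef_pos"],s["wrist_force"])
a=cam("scene")["pixels"][180:270,150:320];a=cv2.resize(a,None,fx=3.2,fy=3.2,interpolation=cv2.INTER_CUBIC)
b=cv2.resize(c["pixels"][:300],(544,255));cv2.imwrite("pics/i1.png",np.vstack([a,b])[:,:,::-1])
```

```text
[ 513.97 -148.82   57.96] [-0.56 -0.24 -1.68]
```

View pics/i1.png

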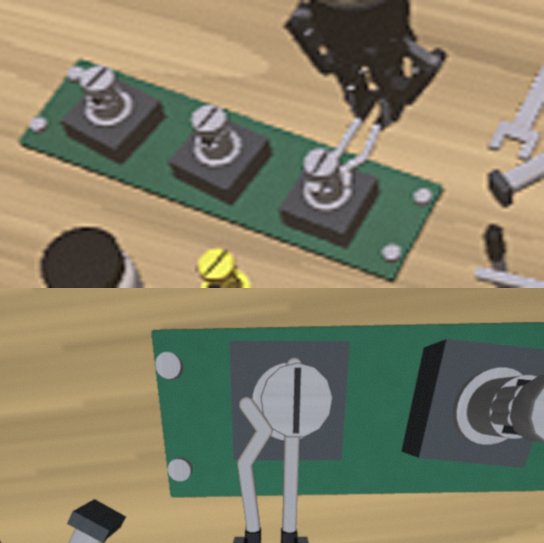

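Leg is through pin 1 (tip emerging at the far side), bow flare touching the pin's left. Continue the push.

jog_arm(
  motion="0.15 0.004 -0.0004 0 0 0 0;0.15 0.004 -0.0004 0 0 0 0;0.15 0.004 -0.0004 0 0 0 0;0.15 0.003 -0.0003 0 0 0 0;0.15 0.003 -0.0003 0 0 0 0;0.15 0.003 -0.0003 0 0 0 0;0.15 0.003 -0.0003 0 0 0 0;0.15 0.003 -0.0003 0 0 0 0;0.15 0 0 0 0 0 0;0.15 0 0 0 0 0 0",
)

```text
clock: 20.6
eef_pos: [541.0, -151.7, 58.0]
orientation: [[-0.105, -0.994, 0.001], [-0.994, 0.105, -0.002], [0.002, -0.001, -1.0]]
wrist_force: [0.8, -0.1, -0.2]
width: 22.8
```

Run:
```python
from h import *
np.set_printoptions(precision=2,suppress=True)
c=cam("wrist","w9");s=r.read_state();print(s["eef_pos"],s["wrist_force"],s["width"],proj(c,[[588,-165,78]]))
cv2.imwrite("pics/i2.png",c["pixels"][:360,100:540][:,:,::-1])
```

```text
[ 540.82 -151.64   58.04] [-0.07 -0.53 -0.8 ] 22.507852845454487 [[345.75 215.27]]
```

View pics/i2.png

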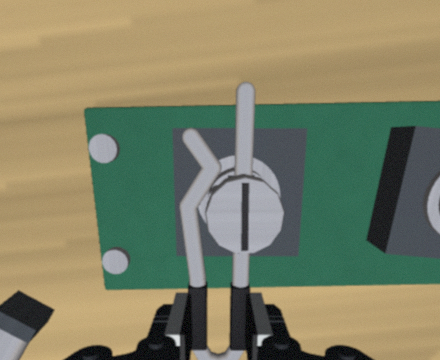

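Bow nose sits beyond the pin's widest part at (312,170) and force is near zero: sprung over. Check depth numerically, then release.

Run:
```python
from h import *
np.set_printoptions(precision=2,suppress=True)
c=cam("wrist")
g=cv2.cvtColor(c["pixels"],cv2.COLOR_RGB2GRAY)
col=g[60:140,345].astype(int);print("tip rows",60+np.nonzero(col>130)[0][:3]);v=60+np.nonzero(col>130)[0][0]
tip=plane(c,[[345.5,v]],61)[0];print("tip",tip,"origin",tip-45*np.array([.9945,-.1045,0]))
cs=cv2.HoughCircles(cv2.medianBlur(g,3)[170:260,290:400].copy(),cv2.HOUGH_GRADIENT,1,100,param1=80,param2=10,minRadius=32,maxRadius=44)
u,v,R=cs[0,0];print(u+290,v+170,R,plane(c,[[u+290,v+170]],78))
```

```text
tip rows [60 61 62]
tip [ 639.63 -170.47   61.  ] origin [ 594.87 -165.77   61.  ]
342.5 213.5 40.1 [[ 588.59 -163.88   78.  ]]
```

Run:
```python
from h import *
np.set_printoptions(precision=2,suppress=True)
c=cam("wrist")
for v in(83,84):
    tip=plane(c,[[345.5,v]],60)[0];print("tip",tip,"origin",tip-45*np.array([.9945,-.1045,0]))
```

```text
tip [ 632.23 -169.91   60.  ] origin [ 587.48 -165.2    60.  ]
tip [ 631.9  -169.88   60.  ] origin [ 587.15 -165.18   60.  ]
```

jog_arm(
  motion="0.15 0 0 0 0 0 0;0.5 0 0 0 0 0 0;0.5 0 0 0 0 0 0;0.5 0 0 0 0 0 0;0.5 0 0 0.02 0 0 0;0.5 0 0 0.04 0 0 0;0.5 -0.01 0.01 0.04 0 0 0;0.5 0 0 0 0 0 0",
)

```text
clock: 21.55
eef_pos: [532.3, -141.6, 162.6]
orientation: [[-0.105, -0.994, 0.006], [-0.994, 0.105, -0.004], [0.003, -0.007, -1.0]]
wrist_force: [-0.8, -1.2, -0.8]
width: 42.6
```

Clip 1 home (origin within ~1.5 mm of pin by camera). Back to the box for the middle clip.

jog_arm(
  motion="0.6 -0.002 0.04 0 0 0 0.6;0.6 -0.002 0.04 0 0 0 0.6;0.6 -0.002 0.04 0 0 0 0.6;0.6 -0.002 0.04 0 0 0 0.6;0.6 -0.002 0.04 0 0 0 0.6;0.6 -0.002 0.04 0 0 0 0.6;0.6 -0.002 0.04 0 0 0 0.6;0.6 -0.002 0.04 -0.02 0 0 0.5;0.6 -0.002 0.04 -0.03 0 0 0;0.6 0 0 -0.02 0 0 0;0.6 0 0 0 0 0 0;0.6 0 0 0 0 0 0",
)

```text
clock: 22.75
eef_pos: [512.5, 218.0, 88.0]
orientation: [[-0.023, -1.0, -0.0], [-1.0, 0.023, -0.002], [0.002, 0.0, -1.0]]
wrist_force: [-0.4, -0.0, 0.4]
width: 51.3
```

Run:
```python
from h import *
np.set_printoptions(precision=2,suppress=True)
c=cam("wrist","w10");s=r.read_state();print(s["eef_pos"],s["orientation"].round(3).tolist())
for o in clips(c,(100,60,420,290)):
    if o[5]>300: print(o[0],round(o[1],1),"len",round(o[3]-o[2],1),"wid",round(o[4],1),"tip",o[6],"tail",o[7])
print(proj(c,[[515,218,24],[563,208,24]]))
```

```text
[513.16 217.86  88.68] [[-0.024, -1.0, 0.001], [-1.0, 0.024, -0.002], [0.002, -0.001, -1.0]]
[570.11 208.1 ] -1.2 len 80.4 wid 7.9 tip [608.21 207.29] tail [527.86 208.99]
[562.33 287.36] -0.8 len 80.2 wid 7.9 tip [600.51 286.85] tail [520.31 287.91]
[562.87 226.39] -4.5 len 64.1 wid 15.7 tip [592.27 224.06] tail [528.4  229.13]
[554.87 305.67] -4.0 len 64.0 wid 16.1 tip [584.62 303.6 ] tail [520.77 308.04]
[[319.67 259.69]
 [335.41 179.62]]
```

jog_arm(
  motion="0.6 0.002 0 -0.03 0 0 0;0.6 0 0 -0.022 0 0 0;0.6 0 0 -0.01 0 0 0;0.6 0 0 -0.0045 0 0 0;0.6 0 0 0 0 0 0;0.6 0 0 0 0 0 0;0.15 0 0 0 0 0 0;0.15 0 0 0 0 0 0;0.15 0 0 0 0 0 0;0.15 0 0 0 0 0 0;0.15 0 0 0 0 0 0",
)

```text
clock: 23.9
eef_pos: [515.3, 218.6, 22.7]
orientation: [[-0.023, -1.0, 0.002], [-1.0, 0.023, -0.002], [0.002, -0.002, -1.0]]
wrist_force: [-2.7, -1.1, 14.8]
width: 22.3
```

jog_arm(
  motion="0.15 0 0 0.005 0 0 0;0.15 0 0 0.03 0 0 0;0.15 0 0 0.04 0 0 0;0.15 0 0 0.04 0 0 0;0.15 0 0 0 0 0 0",
)

```text
clock: 24.4
eef_pos: [517.4, 219.5, 141.8]
orientation: [[-0.023, -1.0, 0.008], [-1.0, 0.023, 0.001], [-0.001, -0.008, -1.0]]
wrist_force: [0.2, 0.4, -0.6]
width: 22.3
```

Run:
```python
from h import *
np.set_printoptions(precision=2,suppress=True)
align((588,400))
```

```text
TCP [516.39 219.05 139.52] tool leg ang -1.3233139183291274 tool z [ 0.01 -0.   -1.  ] width 22.42852324638679
leg cols [345.5 344.5 343.  342.  340.5] ang -2.0052556177636665 lateral vs TCP [-8.55 -8.48 -8.2  -8.11 -7.81]
tip [610.63 208.25 141.52]
```

jog_arm(
  motion="0.15 -0.0055 -0.0456 0 0 0 -1;0.15 -0.0055 -0.0456 0 0 0 -1;0.15 -0.0055 -0.0456 0 0 0 -1;0.15 -0.0055 -0.0456 0 0 0 -1;0.15 -0.0055 -0.0456 0 0 0 -1;0.15 -0.0055 -0.0456 0 0 0 -1;0.15 -0.0055 -0.0456 0 0 0 -1;0.15 -0.0055 -0.0456 0 0 0 -1;0.15 -0.0055 -0.0456 0 0 0 -1;0.15 -0.0055 -0.046 0 0 0 -1;0.15 0 0 -0.02 0 0 0;0.15 0 0 0 0 0 0",
)

```text
clock: 25.65
eef_pos: [457.8, -238.3, 114.3]
orientation: [[-0.199, -0.98, -0.003], [-0.98, 0.199, 0.0], [0.001, 0.003, -1.0]]
wrist_force: [0.6, 0.9, -0.5]
width: 22.3
```

jog_arm(
  motion="0.15 0 0 0 0 0 0;0.15 0 0 0 0 0 0",
)

```text
clock: 25.85
eef_pos: [459.9, -237.1, 116.8]
orientation: [[-0.195, -0.981, 0.0], [-0.981, 0.195, -0.002], [0.002, -0.0, -1.0]]
wrist_force: [-0.5, -0.1, -0.6]
width: 22.4
```

Run:
```python
from h import *
np.set_printoptions(precision=2,suppress=True)
c=align((575,-268.8));cv2.imwrite("pics/a2.png",c["pixels"][:,:,::-1])
```

```text
pin [ 575.36 -269.36] px (np.float64(341.5), np.float32(30.5), np.float32(32.4)) R0 26.939771243414167 slot ang -11.408181558604864 303
TCP [ 460.14 -237.13  117.01] tool leg ang -11.23940150468562 tool z [ 0. -0. -1.] width 22.464954631142316
leg cols [346.   344.5  344.91 344.97 342.38] ang -11.354914148473192 lateral vs TCP [-8.76 -8.51 -8.98 -9.34 -8.64]
tip [ 549.18 -263.62  119.01]
pin in tool frame: fwd 119.3 lat -9.2
```

jog_arm(
  motion="0.15 -0.0001 -0.0004 -0.03 0 0 0;0.15 0 0 -0.022 0 0 0;0.15 0 0 -0.0066 0 0 0;0.15 0 0 0 0 0 0;0.15 0 0 0 0 0 0;0.15 0.0059 -0.0012 0 0 0 0;0.15 0.0049 -0.001 0 0 0 0;0.15 0.0039 -0.0008 0 0 0 0;0.15 0.0039 -0.0008 0 0 0 0;0.15 0.0039 -0.0008 0 0 0 0;0.15 0 0 0 0 0 0",
)

```text
clock: 27.0
eef_pos: [482.8, -243.2, 58.0]
orientation: [[-0.196, -0.981, 0.001], [-0.981, 0.196, -0.002], [0.002, -0.001, -1.0]]
wrist_force: [0.5, 0.2, -0.9]
width: 22.8
```

jog_arm(
  motion="0.15 0.0049 -0.001 0 0 0 0;0.15 0.0049 -0.001 0 0 0 0;0.15 0.0049 -0.001 0 0 0 0;0.15 0.0049 -0.001 0 0 0 0;0.15 0 0 0 0 0 0",
)

```text
clock: 27.5
eef_pos: [502.5, -247.1, 57.9]
orientation: [[-0.196, -0.981, 0.001], [-0.981, 0.196, -0.002], [0.002, -0.001, -1.0]]
wrist_force: [0.6, 0.6, -0.9]
width: 22.4
```

jog_arm(
  motion="0.15 0.0039 -0.0008 0 0 0 0;0.15 0.0039 -0.0008 0 0 0 0;0.15 0.0039 -0.0008 0 0 0 0;0.15 0.0039 -0.0008 0 0 0 0;0.15 0.0029 -0.0006 0 0 0 0;0.15 0.0029 -0.0006 0 0 0 0;0.15 0.0029 -0.0006 0 0 0 0;0.15 0.0029 -0.0006 0 0 0 0;0.15 0 0 0 0 0 0;0.15 0 0 0 0 0 0",
)

```text
clock: 28.5
eef_pos: [529.3, -252.8, 58.0]
orientation: [[-0.197, -0.98, 0.001], [-0.98, 0.197, -0.002], [0.002, -0.001, -1.0]]
wrist_force: [1.0, -0.3, -1.1]
width: 22.6
```

Run:
```python
from h import *
np.set_printoptions(precision=2,suppress=True)
c=cam("wrist","i3");s=r.read_state();print(s["eef_pos"],s["wrist_force"],s["width"],proj(c,[[575.4,-269.4,78]]))
i1=cv2.imread("pics/w9.png");g=cv2.cvtColor(c["pixels"],cv2.COLOR_RGB2GRAY).astype(int)
# tip: follow the wire column upward against darker green plate, horizontally local contrast
for y in range(70,130,6):
    print(y,g[y,325:365:3])
```

```text
[ 529.15 -252.78   57.96] [ 1.1   0.44 -1.24] 22.631638004308364 [[342.89 214.02]]
70 [160 159 159 157 160 161 161 158 159 157 160 159 161 157]
76 [158 158 159 159 158 161 163 161 164 164 164 164 166 168]
82 [162 162 164 166 167 167 156 153 163 166 167 168 169 168]
88 [167 165 166 171 134 173 184 187 186 170 163 164 166 167]
94 [165 164 163 164 138 185 186 181 186 182 112  91  93  92]
100 [ 98  96  97  96 142 183 183 187 184 179 105  94  96  93]
106 [ 93  98  96 100 144 184 184 184 183 175 101  99  93  99]
112 [ 93  97 103  96 148 185 188 184 188 171 102  93  94  97]
118 [ 95  94 100  99 154 186 186 186 186 172  99  96  97  99]
124 [ 97  97 100  96 155 185 187 183 185 168  93  94  96  98]
```

Run:
```python
from h import *
np.set_printoptions(precision=2,suppress=True)
c=cam("wrist")
u=np.array([.981,-.196,0]);tip=plane(c,[[344,83]],60)[0];print("origin",tip-45*u,"pin est 575.4 -269.4")
a=cv2.imread("pics/w9.png")[100:300,260:400];b=cv2.imread("pics/i3.png")[100:300,260:400]
cv2.imwrite("pics/cmp.png",np.hstack([a,b]))
```

```text
origin [ 574.42 -269.97   60.  ] pin est 575.4 -269.4
```

View pics/cmp.png

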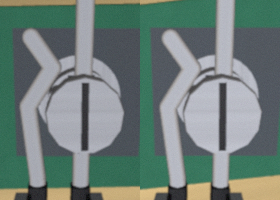

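Side by side (pin 1 left, pin 2 right): both noses sit past the pin's widest part, same depth. Release and fetch the last clip.

jog_arm(
  motion="0.5 0 0 0 0 0 0;0.5 0 0 0 0 0 0;0.5 0 0 0 0 0 0;0.5 0 0 0.02 0 0 0;0.5 0 0 0.04 0 0 0;0.6 0 0.02 0.04 0 0 1;0.6 -0.003 0.045 0 0 0 1;0.6 -0.003 0.045 0 0 0 1;0.6 -0.003 0.045 0 0 0 1;0.6 -0.003 0.045 0 0 0 1;0.6 -0.003 0.045 0 0 0 1;0.6 -0.003 0.045 0 0 0 1",
)

```text
clock: 29.8
eef_pos: [510.6, 39.1, 158.1]
orientation: [[-0.075, -0.997, 0.001], [-0.997, 0.075, -0.002], [0.002, -0.001, -1.0]]
wrist_force: [0.9, 0.7, -0.4]
width: 51.2
```

jog_arm(
  motion="0.6 -0.002 0.045 0 0 0 1;0.6 -0.001 0.045 0 0 0 1;0.6 0 0.045 0 0 0 1;0.6 0 0.045 0 0 0 0.7;0.6 0 0.045 -0.01 0 0 0;0.6 0 0.036 -0.03 0 0 0;0.6 0 0 -0.03 0 0 0;0.6 0 0 0 0 0 0;0.6 0 0 0 0 0 0",
)

```text
clock: 30.7
eef_pos: [507.6, 297.9, 88.1]
orientation: [[-0.011, -1.0, -0.001], [-1.0, 0.011, -0.003], [0.003, 0.0, -1.0]]
wrist_force: [1.0, 0.2, 0.4]
width: 50.9
```

Run:
```python
from h import *
np.set_printoptions(precision=2,suppress=True)
c=cam("wrist","w11");s=r.read_state();print(s["eef_pos"],s["orientation"].round(3).tolist())
for o in clips(c,(220,60,420,290)):
    if o[5]>300: print(o[0],round(o[1],1),"len",round(o[3]-o[2],1),"wid",round(o[4],1),"tip",o[6],"tail",o[7])
```

```text
[508.4  297.94  88.97] [[-0.012, -1.0, 0.001], [-1.0, 0.012, -0.002], [0.002, -0.001, -1.0]]
[562.52 286.84] -0.5 len 79.9 wid 7.5 tip [600.41 286.52] tail [520.51 287.19]
[555.12 305.1 ] -3.8 len 64.0 wid 15.7 tip [584.61 303.15] tail [520.77 307.38]
```

jog_arm(
  motion="0.6 0 -0.0015 -0.03 0 0 0;0.6 0 0 -0.022 0 0 0;0.6 0 0 -0.01 0 0 0;0.6 0 0 -0.0048 0 0 0;0.6 0 0 0 0 0 0;0.6 0 0 0 0 0 0;0.15 0 0 0 0 0 0;0.15 0 0 0 0 0 0;0.15 0 0 0 0 0 0;0.15 0 0 0 0 0 0;0.15 0 0 0 0 0 0",
)

```text
clock: 31.85
eef_pos: [508.4, 297.1, 22.3]
orientation: [[-0.011, -1.0, 0.002], [-1.0, 0.011, -0.001], [0.001, -0.002, -1.0]]
wrist_force: [-2.5, -2.1, 14.5]
width: 22.2
```

jog_arm(
  motion="0.15 0 0 0.005 0 0 0;0.15 0 0 0.03 0 0 0;0.15 0 0 0.04 0 0 0;0.15 0 0 0.04 0 0 0;0.15 0 0 0 0 0 0",
)

```text
clock: 32.35
eef_pos: [510.6, 298.3, 141.5]
orientation: [[-0.011, -1.0, 0.008], [-1.0, 0.011, 0.002], [-0.002, -0.008, -1.0]]
wrist_force: [0.6, -0.3, -2.2]
width: 22.4
```

Run:
```python
from h import *
np.set_printoptions(precision=2,suppress=True)
align((588,500))
```

```text
TCP [509.55 297.78 139.13] tool leg ang -0.6255205034297304 tool z [ 0.01  0.   -1.  ] width 22.388476669851173
leg cols [346.5 345.5 343.5 342.  341. ] ang -1.4522738789168628 lateral vs TCP [-8.8  -8.73 -8.27 -7.98 -7.89]
tip [603.93 288.26 141.13]
```

jog_arm(
  motion="0.15 -0.0042 -0.0453 0 0 0 -1;0.15 -0.0042 -0.0453 0 0 0 -1;0.15 -0.0042 -0.0453 0 0 0 -1;0.15 -0.0042 -0.0453 0 0 0 -1;0.15 -0.0042 -0.0453 0 0 0 -1;0.15 -0.0042 -0.0453 0 0 0 -1;0.15 -0.0042 -0.0453 0 0 0 -1;0.15 -0.0042 -0.0453 0 0 0 -1;0.15 -0.0042 -0.0453 0 0 0 -1;0.15 -0.0042 -0.0453 0 0 0 -1;0.15 -0.0042 -0.0453 0 0 0 -1;0.15 -0.0042 -0.0453 0 0 0 -1",
)

```text
clock: 33.6
eef_pos: [456.5, -248.2, 135.3]
orientation: [[-0.22, -0.976, -0.001], [-0.976, 0.22, -0.001], [0.001, 0.0, -1.0]]
wrist_force: [1.5, 0.3, -0.9]
width: 22.4
```

jog_arm(
  motion="0.15 -0.0042 -0.0453 0 0 0 -1;0.15 -0.0042 -0.0453 0 0 0 -0.4;0.15 0 0 -0.02 0 0 0;0.15 0 0 0 0 0 0;0.15 0 0 0 0 0 0",
)

```text
clock: 34.1
eef_pos: [448.4, -336.2, 115.3]
orientation: [[-0.242, -0.97, -0.002], [-0.97, 0.242, -0.0], [0.001, 0.002, -1.0]]
wrist_force: [0.4, 0.1, -0.9]
width: 22.4
```

Run:
```python
from h import *
np.set_printoptions(precision=2,suppress=True)
c=align((563,-373));cv2.imwrite("pics/a3.png",c["pixels"][:,:,::-1])
```

```text
pin [ 565.25 -373.65] px (np.float64(339.5), np.float32(21.5), np.float32(32.4)) R0 27.143789804059832 slot ang -13.319889634889378 280
TCP [ 448.91 -336.22  115.98] tool leg ang -13.988004519502946 tool z [-0. -0. -1.] width 22.605185381739428
leg cols [347.   346.06 344.59 345.06 346.7 ] ang -12.799634378343642 lateral vs TCP [ -9.2   -9.17  -8.93  -9.45 -10.48]
tip [ 536.12 -366.93  117.98]
pin in tool frame: fwd 121.9 lat -8.2
```

jog_arm(
  motion="0.15 0.0097 -0.0024 0 0 0 0.5;0.15 0 0.0006 0 0 0 0;0.15 0 0 0 0 0 0;0.15 0 0 0 0 0 0",
)

```text
clock: 34.55
eef_pos: [459.1, -338.8, 116.4]
orientation: [[-0.233, -0.972, 0.0], [-0.972, 0.233, -0.002], [0.002, -0.001, -1.0]]
wrist_force: [-0.6, -0.5, -1.0]
width: 22.8
```

Run:
```python
from h import *
np.set_printoptions(precision=2,suppress=True)
c=align((565,-373.5));cv2.imwrite("pics/a4.png",c["pixels"][:,:,::-1])
```

```text
pin [ 565.24 -375.6 ] px (np.float64(345.5), np.float64(49.5), np.float32(32.4)) R0 27.234650740709853 slot ang -14.031148262421791 300
TCP [ 458.94 -338.81  116.31] tool leg ang -13.501970177027076 tool z [ 0. -0. -1.] width 22.605808941598514
leg cols [341.   345.5  344.86 345.06 344.89] ang -10.94225063440515 lateral vs TCP [-6.82 -8.78 -8.86 -9.29 -9.59]
tip [ 547.26 -368.78  118.31]
pin in tool frame: fwd 112.0 lat -10.9
```

Run:
```python
import cv2
i=cv2.imread("pics/a4.png")[0:130,260:430];cv2.imwrite("pics/a4c.png",cv2.resize(i,None,fx=4,fy=4,interpolation=cv2.INTER_CUBIC))
```

```text
(no output)
```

View pics/a4c.png

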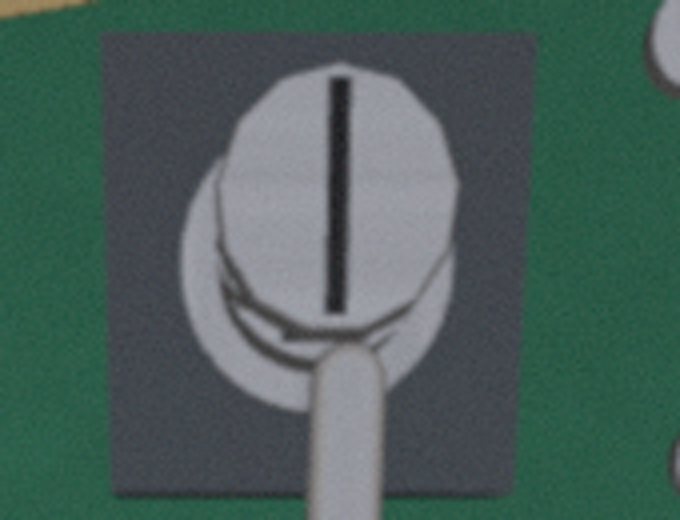

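The slot and disc of pin 3 centre at (344.6,49.6), leg tip at (346.7,85): the leg is ~1.3 mm too far left, correct that and go in.

jog_arm(
  motion="0.15 -0.0003 -0.0013 -0.03 0 0 0;0.15 0 0 -0.022 0 0 0;0.15 0 0 -0.0062 0 0 0;0.15 0 0 0 0 0 0;0.15 0 0 0 0 0 0;0.15 0.0039 -0.001 0 0 0 0;0.15 0.0039 -0.001 0 0 0 0;0.15 0.0039 -0.001 0 0 0 0;0.15 0.0039 -0.0009 0 0 0 0;0.15 0 0 0 0 0 0",
)

```text
clock: 35.6
eef_pos: [475.0, -344.6, 58.1]
orientation: [[-0.234, -0.972, 0.001], [-0.972, 0.234, -0.003], [0.002, -0.002, -1.0]]
wrist_force: [-0.1, -0.2, -0.7]
width: 22.6
```

jog_arm(
  motion="0.15 0.0048 -0.0012 0 0 0 0;0.15 0.0049 -0.0012 0 0 0 0;0.15 0.0048 -0.0011 0 0 0 0;0.15 0.0049 -0.0012 0 0 0 0;0.15 0 0 0 0 0 0",
)

```text
clock: 36.1
eef_pos: [494.4, -349.2, 58.0]
orientation: [[-0.234, -0.972, 0.001], [-0.972, 0.234, -0.002], [0.002, -0.001, -1.0]]
wrist_force: [0.4, -0.2, -1.6]
width: 22.6
```

jog_arm(
  motion="0.15 0.0039 -0.0009 0 0 0 0;0.15 0.0039 -0.0009 0 0 0 0;0.15 0.0039 -0.001 0 0 0 0;0.15 0.0039 -0.0009 0 0 0 0;0.15 0.0029 -0.0007 0 0 0 0;0.15 0.0029 -0.0007 0 0 0 0;0.15 0.0029 -0.0007 0 0 0 0;0.15 0.0029 -0.0007 0 0 0 0;0.15 0 0 0 0 0 0;0.15 0 0 0 0 0 0",
)

```text
clock: 37.1
eef_pos: [521.1, -355.7, 58.0]
orientation: [[-0.234, -0.972, 0.001], [-0.972, 0.234, -0.002], [0.002, -0.001, -1.0]]
wrist_force: [0.2, 0.3, -0.9]
width: 22.5
```

Run:
```python
from h import *
np.set_printoptions(precision=2,suppress=True)
c=cam("wrist","i4");s=r.read_state();print(s["eef_pos"],s["wrist_force"],s["width"],proj(c,[[565.2,-375,78]]))
a=cv2.imread("pics/w9.png");b=cv2.imread("pics/i3.png");d=cv2.imread("pics/i4.png")
g=lambda i:cv2.cvtColor(i,cv2.COLOR_BGR2GRAY)[60:300,260:400].astype(np.float32)
print([cv2.phaseCorrelate(g(x),g(y)) for x,y in((a,b),(a,d),(b,d))])
for y in range(70,110,4): print(y,cv2.cvtColor(d,cv2.COLOR_BGR2GRAY)[y,325:365:3])
hi=cv2.cvtColor(d,cv2.COLOR_BGR2GRAY)
for im in(a,d):
    q=cv2.cvtColor(im,cv2.COLOR_BGR2GRAY)
    print([ (y,np.nonzero(q[y,270:335]>150)[0][[0,-1]]+270) for y in(140,155,170)])
```

```text
[ 520.87 -355.62   57.96] [0.72 0.26 0.04] 22.371166733144126 [[346.53 216.66]]
[((-1.321101637868452, -0.12681229777089698), 0.8398975330370444), ((0.7054225442377202, 1.0057155806759681), 0.7624306387923382), ((2.5665084486519163, 1.3044726761222307), 0.6392544905344645)]
70 [158 158 159 156 158 160 157 158 156 152 151 156 154 151]
74 [157 159 157 154 157 153 156 154 155 154 154 152 157 156]
78 [156 155 150 152 153 151 151 156 155 155 154 156 153 156]
82 [153 153 158 151 156 153 156 156 159 157 158 157 158 160]
86 [156 157 154 157 155 153 136 142 141 147 163 160 163 165]
90 [158 158 158 160 160 138 170 172 172 167 147 157 146 137]
94 [162 161 163 150 123 163 174 172 174 172 131  80  86  83]
98 [ 80  82  85  80 104 166 171 175 171 173 129  87  87  85]
102 [ 86  81  86  88 105 170 172 170 171 170 126  83  85  87]
106 [ 83  82  85  85 107 166 173 171 173 170 123  86  88  86]
[(140, array([284, 301])), (155, array([294, 311])), (170, array([302, 323]))]
[(140, array([285, 300])), (155, array([293, 310])), (170, array([303, 325]))]
```

Bow matches pin 1's sprung shape; the clip sits ~1.5 mm further back in the grip, so push 2 mm more, then release and rise.

jog_arm(
  motion="0.15 0.0019 -0.0005 0 0 0 0;0.15 0 0 0 0 0 0;0.15 0 0 0 0 0 0",
)

```text
clock: 37.45
eef_pos: [522.7, -356.0, 58.0]
orientation: [[-0.234, -0.972, 0.0], [-0.972, 0.234, -0.002], [0.002, -0.001, -1.0]]
wrist_force: [-0.9, -0.3, -0.4]
width: 22.7
```

Run:
```python
from h import *
np.set_printoptions(precision=2,suppress=True)
c=cam("wrist","i5");print(r.read_state()["eef_pos"],r.read_state()["wrist_force"])
for v in(84,87):print(plane(c,[[346,v]],60)[0]-45*np.array([.972,-.234,0]))
g=cv2.cvtColor(c["pixels"],cv2.COLOR_RGB2GRAY)
cs=cv2.HoughCircles(cv2.medianBlur(g,3)[170:260,290:400].copy(),cv2.HOUGH_GRADIENT,1,100,param1=80,param2=10,minRadius=32,maxRadius=44)
u,v,R=cs[0,0];print(u+290,v+170,R,plane(c,[[u+290,v+170]],78))
print([(y,g[y,337:355:3]) for y in range(78,96,3)])
```

```text
[ 522.69 -356.02   57.97] [-0.27  0.79 -1.07]
[ 566.81 -375.5    60.  ]
[ 565.83 -375.29   60.  ]
345.5 221.5 37.9 [[ 565.34 -374.63   78.  ]]
[(78, array([155, 159, 152, 153, 151, 153], dtype=uint8)), (81, array([152, 154, 152, 152, 155, 154], dtype=uint8)), (84, array([155, 156, 152, 149, 150, 160], dtype=uint8)), (87, array([155, 139, 140, 158, 153, 138], dtype=uint8)), (90, array([155, 139, 170, 173, 173, 171], dtype=uint8)), (93, array([131, 163, 175, 172, 175, 172], dtype=uint8))]
```

jog_arm(
  motion="0.5 0 0 0 0 0 0;0.5 0 0 0 0 0 0;0.5 0 0 0 0 0 0;0.5 0 0 0.02 0 0 0;0.5 0 0 0.04 0 0 0;0.5 -0.02 0.02 0.045 0 0 0;0.5 -0.02 0.04 0.03 0 0 0;0.5 0 0.04 0 0 0 0;0.5 0 0 0 0 0 0",
)

```text
clock: 38.4
eef_pos: [484.6, -256.5, 189.4]
orientation: [[-0.233, -0.973, 0.001], [-0.973, 0.233, -0.002], [0.001, -0.001, -1.0]]
wrist_force: [-0.5, 0.5, 1.4]
width: 42.5
```

Run:
```python
from h import *
c=cam("wrist","f1");cv2.imwrite("pics/f1c.png",np.vstack([c["pixels"][:240],cv2.resize(cam("scene")["pixels"][180:280,140:350],(640,305),interpolation=cv2.INTER_CUBIC)])[:,:,::-1]);print(r.read_state()["eef_pos"])
```

```text
[ 485.52862132 -259.49961857  188.66247921]
```

View pics/f1c.png

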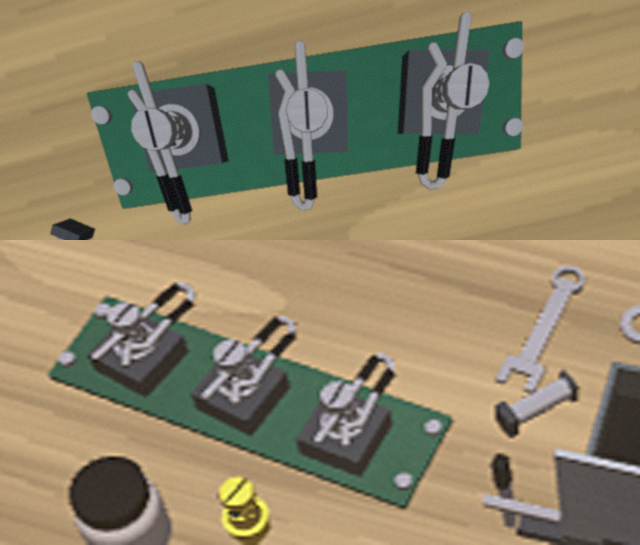

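All three pins upright with clips level and home: wrist view pins at (152,128), (308,112), (465,87), each leg through and bow past the pin; scene view agrees. Now back to the stay to fold it.

jog_arm(
  motion="0.4 0.012 0.0153 0.005 0 0 8.2;0.4 0.012 0.0153 0.005 0 0 8.2;0.4 0.012 0.0153 0.005 0 0 8.2;0.4 0.012 0.0153 0.005 0 0 8.2;0.4 0.012 0.0153 0.005 0 0 8.2;0.4 0.012 0.0153 0.005 0 0 8.2;0.4 0.012 0.0153 0.005 0 0 8.2;0.4 0.012 0.0153 0.005 0 0 8.2;0.4 0.012 0.0153 0.005 0 0 8.2;0.4 0.012 0.0153 0 0 0 8.2;0.4 0.012 0.0153 0 0 0 8.2;0.4 0.012 0.0153 0 0 0 8.2",
)

```text
clock: 39.7
eef_pos: [630.2, -76.8, 232.6]
orientation: [[0.996, -0.084, 0.002], [-0.084, -0.996, 0.001], [0.002, -0.001, -1.0]]
wrist_force: [-0.3, 0.5, -0.4]
width: 34.3
```

jog_arm(
  motion="0.4 0.012 0.0153 0 0 0 7.8;0.4 0 0 0 8 0.38 0;0.4 0 0 0 8 0.38 0;0.4 0 0 0 8 0.38 0;0.4 0 0 0 8 0.38 0;0.4 0 0 0 8 0.38 0;0.4 0 0 0 0 0 0;0.4 0 0 0 0 0 0",
)

```text
clock: 40.5
eef_pos: [641.4, -62.8, 231.6]
orientation: [[0.999, 0.033, -0.029], [0.043, -0.765, 0.642], [-0.001, -0.643, -0.766]]
wrist_force: [-0.1, 0.5, 0.6]
width: 34.3
```

jog_arm(
  motion="0.4 0 0.025 -0.036 0 0 0;0.4 0 0.024 -0.036 0 0 0;0.4 0 0.016 -0.02 0 0 0;0.4 0 0.014 -0.0166 0 0 0;0.4 0 0.009 -0.01 0 0 0;0.4 0 0 0 0 0 0;0.4 0 0 0 0 0 0",
  force=40,
)

```text
clock: 41.2
eef_pos: [641.9, 26.8, 115.5]
orientation: [[0.999, 0.037, -0.028], [0.046, -0.765, 0.642], [0.002, -0.643, -0.766]]
wrist_force: [-0.4, 0.2, 0.3]
width: 34.1
```

jog_arm(
  motion="0 0 0 0 0 0 0;0 0 0 0 0 0 0;0 0 0 0 0 0 0;0 0 0 0 0 0 0",
)

```text
clock: 41.6
eef_pos: [641.4, 26.2, 115.7]
orientation: [[0.999, 0.036, -0.028], [0.045, -0.764, 0.644], [0.002, -0.644, -0.765]]
wrist_force: [-3.4, -0.6, 7.8]
width: 12.9
```

```bash
python3 stay.py 1.63 .85 40 30 10 75 0;python3 stay.py .85 0 30 0 10 75 0
```

```text
0 0.0003 -0.0061 -0.0001 -1.00 -0.05 0;0 0.0003 -0.0061 -0.0005 -1.00 -0.05 0;0 0.0003 -0.0060 -0.0010 -1.00 -0.05 0;0 0.0003 -0.0060 -0.0015 -1.00 -0.05 0;0 0.0002 -0.0058 -0.0018 -1.00 -0.05 0;0 0.0003 -0.0058 -0.0023 -1.00 -0.05 0;0 0.0003 -0.0055 -0.0027 -1.00 -0.05 0;0 0.0002 -0.0053 -0.0032 -1.00 -0.05 0;0 0.0003 -0.0051 -0.0035 -1.00 -0.05 0;0 0.0002 -0.0049 -0.0038 -1.00 -0.05 0;
0 0.0002 -0.0054 -0.0049 -3.00 -0.14 0;0 0.0003 -0.0051 -0.0052 -3.00 -0.14 0;0 0.0002 -0.0047 -0.0055 -3.00 -0.14 0;0 0.0002 -0.0043 -0.0058 -3.00 -0.14 0;0 0.0002 -0.0038 -0.0059 -3.00 -0.14 0;0 0.0001 -0.0034 -0.0062 -3.00 -0.14 0;0 0.0002 -0.0028 -0.0062 -3.00 -0.14 0;0 0.0001 -0.0024 -0.0064 -3.00 -0.14 0;0 0.0001 -0.0018 -0.0064 -3.00 -0.14 0;0 0.0000 -0.0012 -0.0064 -3.00 -0.14 0;
```

jog_arm(
  motion="0 0.0003 -0.0061 -0.0001 -1.00 -0.05 0;0 0.0003 -0.0061 -0.0005 -1.00 -0.05 0;0 0.0003 -0.0060 -0.0010 -1.00 -0.05 0;0 0.0003 -0.0060 -0.0015 -1.00 -0.05 0;0 0.0002 -0.0058 -0.0018 -1.00 -0.05 0;0 0.0003 -0.0058 -0.0023 -1.00 -0.05 0;0 0.0003 -0.0055 -0.0027 -1.00 -0.05 0;0 0.0002 -0.0053 -0.0032 -1.00 -0.05 0;0 0.0003 -0.0051 -0.0035 -1.00 -0.05 0;0 0.0002 -0.0049 -0.0038 -1.00 -0.05 0",
)

```text
clock: 42.6
eef_pos: [644.0, -30.3, 94.8]
orientation: [[0.999, 0.041, -0.021], [0.046, -0.865, 0.5], [0.002, -0.5, -0.866]]
wrist_force: [-5.5, 2.2, 9.3]
width: 13.2
```

jog_arm(
  motion="0 0.0002 -0.0054 -0.0049 -3.00 -0.14 0;0 0.0003 -0.0051 -0.0052 -3.00 -0.14 0;0 0.0002 -0.0047 -0.0055 -3.00 -0.14 0;0 0.0002 -0.0043 -0.0058 -3.00 -0.14 0;0 0.0002 -0.0038 -0.0059 -3.00 -0.14 0;0 0.0001 -0.0034 -0.0062 -3.00 -0.14 0;0 0.0002 -0.0028 -0.0062 -3.00 -0.14 0;0 0.0001 -0.0024 -0.0064 -3.00 -0.14 0;0 0.0001 -0.0018 -0.0064 -3.00 -0.14 0;0 0.0000 -0.0012 -0.0064 -3.00 -0.14 0;0 0 0 0 0 0 0",
)

```text
clock: 43.7
eef_pos: [645.7, -65.7, 35.3]
orientation: [[0.999, 0.049, 0.003], [0.049, -0.999, -0.003], [0.002, 0.003, -1.0]]
wrist_force: [-6.2, -12.6, 2.7]
width: 13.0
```

jog_arm(
  motion="0 0 -0.001 -0.003 0 0 0;0.35 0 0 0 0 0 0;0.35 0 0 0 0 0 0;0.35 0 0 0.03 0 0 0;0.35 0 0 0.045 0 0 0;0.4 0 0 0.045 0 0 -8.2;0.5 0 0 0.045 0 0 -8.2;0.5 0 0 0.045 0 0 -8.2;0.5 0 0 0.045 0 0 -8.2;0.5 0 0 0.02 0 0 -8.2;0.5 0 0 0 0 0 -8.2;0.5 0 0 0 0 0 -8.2",
)

```text
clock: 44.9
eef_pos: [646.3, -66.0, 308.8]
orientation: [[0.572, -0.82, 0.005], [-0.82, -0.572, -0.002], [0.004, -0.003, -1.0]]
wrist_force: [0.3, 0.0, -0.7]
width: 42.7
```

Run:
```python
from h import *
np.set_printoptions(precision=2,suppress=True)
c=cam("scene","s9");s=r.read_state();print(s["eef_pos"],s["orientation"][:,0])
# stay end: dark blob vs predicted folded / upright pixels
print("folded px",proj(c,[[647.5,-68,50]]),"upright px",proj(c,[[644,8,124]]))
g=c["pixels"].max(2)
for n,X in(("folded",[647.5,-68,52]),("upright",[644,8,124])):
    u,v=proj(c,[X])[0].astype(int);print(n,g[v-3:v+4,u-6:u+7:2].tolist())
```

```text
[646.09 -65.93 308.21] [ 0.56 -0.83  0.  ]
folded px [[278.96 265.7 ]] upright px [[307.66 257.05]]
folded [[106, 57, 58, 54, 43, 48, 149], [113, 64, 64, 66, 61, 53, 39], [115, 54, 65, 67, 68, 63, 53], [117, 45, 46, 53, 65, 70, 55], [113, 80, 57, 47, 47, 54, 47], [45, 182, 181, 93, 55, 46, 41], [146, 181, 180, 194, 180, 93, 59]]
upright [[188, 189, 193, 195, 198, 190, 182], [186, 190, 187, 191, 194, 196, 197], [188, 187, 189, 189, 188, 192, 192], [187, 190, 189, 188, 187, 186, 191], [178, 183, 190, 190, 186, 188, 188], [183, 180, 179, 185, 189, 191, 188], [184, 182, 182, 180, 179, 183, 191]]
```

Stay is folded (dark end piece at its folded pixel, wood at the upright one). Now to the flap tab.

jog_arm(
  motion="0.5 0.004 0.041 0.004 0 0 -7.9;0.5 0.004 0.041 0 0 0 -7.9;0.5 0.004 0.041 0 0 0 -7.9;0.5 0.004 0.041 0 0 0 -7.9;0.5 0.004 0.041 0 0 0 0;0.5 0.0035 0.041 0 0 0 0;0.5 0.0035 0.042 0 0 0 0;0.5 0 0 0 0 0 0;0.5 0 0 0 0 0 0",
)

```text
clock: 45.85
eef_pos: [672.6, 223.2, 311.0]
orientation: [[0.068, -0.998, 0.001], [-0.998, -0.068, -0.002], [0.002, -0.001, -1.0]]
wrist_force: [-0.1, -0.0, 0.1]
width: 42.1
```

Run:
```python
from h import *
np.set_printoptions(precision=2,suppress=True)
c=cam("wrist","w12");s=r.read_state();print(s["eef_pos"],s["orientation"][:,0])
X=[[637+218*.178,221+24*k,60+214] for k in(0,)];p=proj(c,X)[0];print(p)
g=c["pixels"].max(2);v=int(p[1]);
for y in range(v-30,v+40,10): print(y,np.nonzero(g[y,200:440]<75)[0][[0,-1]]+200 if (g[y,200:440]<75).any() else None,(g[y,200:440]<75).sum())
```

```text
[672.65 222.15 311.11] [ 0.07 -1.    0.  ]
[324.47 275.62]
245 [200 439] 231
255 [302 439] 79
265 [200 368] 169
275 [200 439] 198
285 [200 439] 240
295 [200 439] 240
305 [200 439] 240
```

jog_arm(
  motion="0.5 0 0 -0.03 0 0 -1.2;0.5 0 0 -0.025 0 0 0;0.5 0 0 -0.016 0 0 0;0.5 0 0 0 0 0 0;0.1 0 0 0 0 0 0;0.1 0 0 0 0 0 0;0.1 0 0 0 0 0 0;0.1 0 0 0 0 0 0",
)

```text
clock: 46.7
eef_pos: [673.2, 222.4, 241.5]
orientation: [[0.043, -0.999, 0.003], [-0.999, -0.043, -0.001], [0.001, -0.003, -1.0]]
wrist_force: [0.4, 1.9, 3.6]
width: 23.3
```

```bash
python3 arc.py 1.75 .87 11 198 .047;python3 arc.py .87 0.02 12 198 .047
```

```text
0.1 -0.0157 -0.0008 0.0022 0 0 0;0.1 -0.0158 -0.0007 0.0010 0 0 0;0.1 -0.0158 -0.0008 -0.0004 0 0 0;0.1 -0.0158 -0.0007 -0.0016 0 0 0;0.1 -0.0155 -0.0007 -0.0028 0 0 0;0.1 -0.0153 -0.0008 -0.0041 0 0 0;0.1 -0.0149 -0.0007 -0.0053 0 0 0;0.1 -0.0144 -0.0006 -0.0065 0 0 0;0.1 -0.0139 -0.0007 -0.0076 0 0 0;0.1 -0.0132 -0.0006 -0.0086 0 0 0;0.1 -0.0125 -0.0006 -0.0098 0 0 0
0.1 -0.0104 -0.0005 -0.0094 0 0 0;0.1 -0.0097 -0.0004 -0.0101 0 0 0;0.1 -0.0089 -0.0005 -0.0108 0 0 0;0.1 -0.0082 -0.0003 -0.0114 0 0 0;0.1 -0.0073 -0.0004 -0.0119 0 0 0;0.1 -0.0065 -0.0003 -0.0125 0 0 0;0.1 -0.0056 -0.0003 -0.0128 0 0 0;0.1 -0.0047 -0.0002 -0.0133 0 0 0;0.1 -0.0037 -0.0002 -0.0135 0 0 0;0.1 -0.0027 -0.0001 -0.0137 0 0 0;0.1 -0.0018 -0.0001 -0.0139 0 0 0;0.1 -0.0007 0.0000 -0.0140 0 0 0
```

jog_arm(
  motion="0.1 -0.0157 -0.0008 0.0022 0 0 0;0.1 -0.0158 -0.0007 0.0010 0 0 0;0.1 -0.0158 -0.0008 -0.0004 0 0 0;0.1 -0.0158 -0.0007 -0.0016 0 0 0;0.1 -0.0155 -0.0007 -0.0028 0 0 0;0.1 -0.0153 -0.0008 -0.0041 0 0 0;0.1 -0.0149 -0.0007 -0.0053 0 0 0;0.1 -0.0144 -0.0006 -0.0065 0 0 0;0.1 -0.0139 -0.0007 -0.0076 0 0 0;0.1 -0.0132 -0.0006 -0.0086 0 0 0;0.1 -0.0125 -0.0006 -0.0098 0 0 0",
)

```text
clock: 47.8
eef_pos: [509.6, 214.6, 198.0]
orientation: [[0.044, -0.999, 0.003], [-0.999, -0.044, -0.002], [0.002, -0.003, -1.0]]
wrist_force: [-4.9, -1.6, 7.6]
width: 23.2
```

jog_arm(
  motion="0.1 -0.0104 -0.0005 -0.0094 0 0 0;0.1 -0.0097 -0.0004 -0.0101 0 0 0;0.1 -0.0089 -0.0005 -0.0108 0 0 0;0.1 -0.0082 -0.0003 -0.0114 0 0 0;0.1 -0.0073 -0.0004 -0.0119 0 0 0;0.1 -0.0065 -0.0003 -0.0125 0 0 0;0.1 -0.0056 -0.0003 -0.0128 0 0 0;0.1 -0.0047 -0.0002 -0.0133 0 0 0;0.1 -0.0037 -0.0002 -0.0135 0 0 0;0.1 -0.0027 -0.0001 -0.0137 0 0 0;0.1 -0.0018 -0.0001 -0.0139 0 0 0;0.1 -0.0007 0.0000 -0.0140 0 0 0",
)

```text
clock: 49.0
eef_pos: [438.6, 211.1, 49.2]
orientation: [[0.044, -0.999, -0.0], [-0.999, -0.044, -0.002], [0.002, 0.001, -1.0]]
wrist_force: [-6.9, 1.1, 0.7]
width: 23.3
```

jog_arm(
  motion="0.1 0 0 0 0 0 0;0.1 0 0 0 0 0 0",
)

```text
clock: 49.2
eef_pos: [438.7, 211.0, 49.4]
orientation: [[0.043, -0.999, -0.001], [-0.999, -0.043, -0.003], [0.003, 0.001, -1.0]]
wrist_force: [-8.5, 2.2, 0.3]
width: 23.4
```

jog_arm(
  motion="0.1 0 0 -0.003 0 0 0;0.1 0 0 0 0 0 0;0.5 0 0 0 0 0 0;0.5 0 0 0 0 0 0;0.5 0 0 0.03 0 0 0;0.5 0 0 0.045 0 0 0;0.5 0 -0.02 0.045 0 0 0;0.5 0 -0.04 0 0 0 0;0.5 0 -0.04 0 0 0 0;0.5 0 -0.04 0 0 0 0;0.5 0 -0.04 0 0 0 0;0.5 0 0 0 0 0 0",
)

```text
clock: 50.4
eef_pos: [440.0, 27.6, 167.0]
orientation: [[0.04, -0.999, 0.002], [-0.999, -0.04, -0.003], [0.003, -0.002, -1.0]]
wrist_force: [-0.0, -0.6, -0.5]
width: 42.9
```

Run:
```python
from h import *
np.set_printoptions(precision=1,suppress=True)
a=cv2.imread("pics/scene0.png")[:,:,::-1].astype(int);c=cam("scene","sf")
d=np.abs(c["pixels"].astype(int)-a).max(2);m=(d>45).astype(np.uint8)*255;m=cv2.morphologyEx(m,cv2.MORPH_OPEN,np.ones((3,3)))
n,l,st,ce=cv2.connectedComponentsWithStats(m)
print("scene changes (x,y,w,h,area):",[s.tolist() for s in st[1:] if s[4]>15])
# flap front edge & far edge rows: pixel of predicted closed corners
e=lambda x,y,z:proj(c,[[x,y,z]])[0]
print(e(465,212,66),e(440,211,66),e(588,-165,60))
# clip tips vs expected
for p,ang in(((588.6,-164.5),-6),((575.4,-269.5),-11.3),((565.3,-375),-13.7)):
    u=np.array([np.cos(np.radians(ang)),np.sin(np.radians(ang))]);print("exp tip px",e(*(np.array(p)+45*u),60),"bend",e(*(np.array(p)-72*u+9*np.array([-u[1],u[0]])),60))
t0=cv2.imread("pics/top0.png")[:,:,::-1].astype(int);t=cam("top","tf")
d=np.abs(t["pixels"].astype(int)-t0).max(2);m=(d>45).astype(np.uint8)*255;m=cv2.morphologyEx(m,cv2.MORPH_OPEN,np.ones((3,3)))
n,l,st,ce=cv2.connectedComponentsWithStats(m)
print("top changes:",[s.tolist() for s in st[1:] if s[4]>15]);print(r.read_state()["eef_pos"],r.read_state()["wrist_force"])
```

```text
scene changes (x,y,w,h,area): [[303, 0, 8, 10, 54], [402, 0, 79, 101, 4520], [320, 2, 59, 46, 1419], [403, 12, 8, 14, 75], [302, 17, 40, 93, 1657], [374, 29, 12, 22, 147], [156, 37, 12, 21, 120], [340, 79, 25, 10, 174], [327, 117, 16, 15, 130], [322, 119, 4, 7, 24], [344, 133, 12, 6, 41], [313, 134, 58, 53, 1505], [354, 139, 6, 4, 21], [191, 195, 7, 7, 29], [224, 206, 8, 8, 34], [230, 211, 6, 6, 24], [258, 218, 6, 8, 32], [263, 223, 6, 7, 28]]
[404.9 232.5] [406.4 224.8] [251.4 235. ]
exp tip px [243.1 248.7] bend [267.3 215.7]
exp tip px [206.1 233.7] bend [234.7 203.7]
exp tip px [170.6 220.4] bend [201.6 192.3]
top changes: [[397, 196, 4, 10, 37], [389, 201, 5, 6, 23], [444, 200, 5, 11, 41], [492, 203, 5, 11, 40], [437, 206, 4, 5, 17], [484, 207, 4, 7, 24], [388, 219, 4, 9, 32], [395, 223, 3, 6, 18], [433, 223, 3, 8, 24], [479, 227, 3, 7, 21], [440, 228, 4, 5, 18], [486, 231, 4, 5, 18], [437, 241, 4, 5, 18], [192, 257, 186, 223, 21900], [358, 415, 198, 65, 7013], [324, 457, 33, 23, 688]]
[440.1  30.5 166.9] [-0.3  0.2  0.4]
```

Apart from the arm, the only changes from the start pictures are at the clips on the three pins. The flap, stay and bystanders look the same as at the start.

```bash
python3 -c "
from station import r
print(r.read_state()['clock'],r.sign_off())"
```

```text
the job is handed in; nothing more can be done
50.5 None
```

The job is done and handed in at 50.5 s. I raised the flap, set the stay upright, and clipped all three pins; there were three clips, so none is spare. Then I folded the stay and closed the flap.

- **Clips:** in the wrist camera, each clip's origin came out within about 2 mm of its hole. The bow on each sits past the pin's widest part, and the wrist force was near zero before I released.
- **Pins:** all three looked upright, with the clips level.
- **End state:** comparing the scene and top pictures with those from the start, only the arm and the clips on the pins had changed. The flap, stay and bystanders showed no visible shift. The gripper was clear, with no force on the wrist.
- **Disagreements:**
  - The first wide-view hole angle for pin 1 (+2°) was wrong, because the collar had merged with the pin top. The closer look gave −6°, which I used.
  - The two position fixes for pin 3 differed by 2–3 mm sideways. I settled it on a close crop before inserting.
  - The finger width read about 22.5 mm on the 26 mm sleeves, though the grip held every time.

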